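# Square up a tile stand and hold it

### The job

The painted tile on the little wooden stand leans in over its foot board on a stiff hinge. Pick up the red assembly square that lies flat on the bench, stand it upright on its edge on the foot board, and press it home into the corner until its one leg lies flat on the board and the other flat against the tile, so that the tile stands square to the board. Finish still gripping the square and pressing it into the corner, so that the stay screw could be tightened; leave the other things on the bench where they are.

Things in the scene. Friction and masses are not known exactly. Their poses are not given: they have to be found in the camera images.
- square (a point): Red aluminium assembly square: an L 20 mm thick, 0.25 to 0.42 kg, lying flat, z up. Point: its outer corner (heel, relieved by an 8 x 8 mm notch), half-way through the thickness. x runs along the outer edge of one leg, y along the other's, z is normal to the L: it covers x 0-120, y 0-30 and x 0-30, y 0-120 mm. Either leg may go on the board. Stood on an outer edge, it stays up by itself.
- leg_x (a point): Point in the middle of the square's x leg, at x 75, y 15 mm from the heel, half-way through the thickness; same axes as the square.
- leg_y (a point): Point in the middle of the square's y leg, at x 15, y 75 mm from the heel, half-way through the thickness; same axes as the square.
- corner (a point): Corner of the tile stand: on the top face of the foot board, mid-width, on the line where the tile's front face meets the board when square. y runs along the board towards and through the tile, x along the tile's foot, z up.
- foot_board: Wooden foot board of the stand, screwed to the bench: 130 mm wide, 220 mm long, 18 mm thick; origin in the middle of its underside, axes as the corner's, which lies at y +80 mm, z +18 mm. Four low steel clips stand 3 mm proud within 14 mm of its long sides: keep to its middle.
- tile (a joint): Lean of the tile in rad: 0 square to the board, positive leans in over it (starts at 0.05 to 0.11), negative away. White tile with blue border, 100 mm wide and high, on a 110 x 104 mm backboard, 18 mm thick together. The hinge, at the foot of the backboard's rear, 18 mm behind the tile's face, is stiff (0.3 N m) and stays where pushed; the square can push it back but not pull it forward.
- cup_blue: Bystander to leave alone: blue ceramic cup, 68 mm across, 65 high; origin at the middle of its underside.
- cup_yellow: Bystander to leave alone: yellow cup, 68 mm across, 65 high; origin at the middle of its underside.
- cup_brown: Bystander to leave alone: terracotta cup, 68 mm across, 65 high; origin at the middle of its underside.
- jar: Bystander to leave alone: amber glass jar with a brass lid, 64 mm across, 85 high; origin at the middle of its underside.
- dish: Bystander to leave alone: flat white dish, 110 mm across, 22 high; origin at the middle of its underside.
- screwdriver: Bystander to leave alone: green-handled screwdriver lying down, about 200 mm long; origin at the middle of its underside.
- biscuit_tile: Bystander to leave alone: small terracotta tile lying flat, 50 x 50 x 8 mm; origin at the middle of its underside.
There are look-alikes about, which are no part of the job. What is meant by the part that bears square is not pink, and is the smaller of those in its own colour.

How it is judged:
By the outcome, as a careful person would: the job done as asked, in the order asked, and still so for the second after the job is handed in, while the arm keeps its last pose, push and grip.
It also fails if it takes over 48 s, if anything falls off the work surface, if the arm or the gripper's body presses on something with over 40 N, if the wrist force passes 120 N, or if a joint passes its speed limit or range.

### The arm

A 6-joint arm with a two-finger parallel gripper is mounted at the origin on the work surface. World frame = base frame: x ahead of the robot, y to its left, z up, the work surface at z = 0. Lengths are in m, angles in rad, forces in N, time in s.
With the tool pointing down it reaches from about 0.375 to 0.975 m from the base axis. Payload 3.8 kg.
Tool frame: the origin (TCP) lies on the mounting face of the last link; the fingertips stand 173 mm ahead of it and the grasp point (between the pads) lies 155 mm ahead of it; z points along the fingers, y is the line along which they close (so a half turn about z gives the same grasp; the last joint's range is limited). The gripper opens to 85 mm and grips with 20 to 120 N. Pads are 22 mm wide; open, the fingers measure 114 mm over their backs; the gripper's body (76 mm by 85 mm) begins 54 mm behind the grasp point. The pads swing forward as they close: fully open they stand 13 mm farther back than shut.
Start: joints at [-1.249, 0.264, 1.604, -0, 1.274, -0.037], TCP at [0.237, -0.632, 0.405] pointing down, gripper open.
Joint ranges: [-2.63, 2.63], [-0.94, 2.18], [0.31, 2.57], [-1.31, 4.45], [0, 2.66], [-2.55, 2.55]. Speed limits (rad/s): [2.57, 2.57, 3.14, 3.14, 3.14, 3.14].

### API

Orientations are given as a rotation vector (axis times angle).
In Python, from workcell import bot gives the robot as it stands.
- The arm moves only by the tool drive_tool, never from a script. Its argument "increments" is a list of rows, each an object with "delta_pos": the shift along the tool's x, y, z in mm, a list of three; "turn": the turn about the tool's z in rad; "jaw": the opening, from -1 (shut) to 1 (fully open). A call has 1 to 8 rows; each row shifts and turns the commanded pose from where the row before left it, along the tool's axes as they then stand; what a row does not reach is not made up. A row lasts 1/12 s, in which the tool goes at most 41.7 mm and 7.16 degrees, less where a joint would pass 70% of its speed; a pose out of reach is approached as far as the arm can. A call is refused whole if a number of a shift passes 41.7 or a number of a turn 0.125, either way. A call with a gripper value outside its range is refused whole. The fingers move at their own pace and stop on an object; "grip_force" is the grip in N (left out, the last holds). Time passes only in rows, so rows that do not move let the fingers close. It gives the time, the measured TCP pose, the force, the opening and the grip force at its end, in the units of the state.
- bot.read_state(): the state, without advancing time (a new reading comes with each control period).
- bot.read_camera(name): name is "side" or "top" or "wrist"; returns a dict with "pixels" (480x640x3 uint8, red, green, blue), "fovy" (degrees; the focal length in pixels is half the picture's height over the tangent of half this angle, whatever the lens; pixels are square), "cx", "cy" (the principal point, pixels), "camera_from_world" (4x4, takes a point from world to camera coordinates); the wrist camera has in their place "hand_eye" (4x4, takes a point from camera to tool coordinates, whose origin is the TCP and whose axes are the flange's). Camera axes: x right, y down, z forward; pixel columns grow to the right and rows downward; lengths in m; the calibration is good to about 2 mm. A picture is of the moment at which its call begins: read the wrist's pose just before it. There is no depth.
- bot.finish_job(): hands the job in; it is judged then, once.
The state is a dict: "time": time; "q": joint angles; "joint_vel": joint speeds; "joint_torque": joint torques, N m; "tool_pos": TCP position; "tcp_rot": TCP orientation; "wrist_force": force on the tool from outside, world axes, zero at the start; "torque": the same for the moment, N m; "width": opening from 0.0 (shut) to 1.0 (fully open); "grip_force": force on a finger pad.
Only numpy, scipy, OpenCV 4.12 (cv2) and the standard library are available. Lean on these libraries where they do the work, as an engineer would, in place of code of your own. Each camera call takes 0.05 s, during which the arm holds its last target. There are 200 camera calls.

## Working session

There is one attempt and no reset: what is moved stays moved. The work goes in short steps, Python scripts to look and compute and a tool call to move; the robot and the scene stay as the last step left them, time stands still between calls to the robot, and variables do not carry over. Pictures are saved under pics/ and viewed, at most 10 in all, crops included, and the job is handed in when it is done.

Besides the shell and the picture viewer there is one more tool, called after ">>>" as name(argument=value, ...), one argument or row to a line, values as JSON. drive_tool: Moves the arm, as the interface text tells. Its arguments: {"type":"object","properties":{"increments":{"type":"array"},"grip_force":{"type":"number"}},"required":["increments"]}

```bash
mkdir -p pics; ls; cat > h.py <<'E'
import numpy as np,cv2
from workcell import bot
from scipy.spatial.transform import Rotation as R
def cam(n):
    s=bot.read_state(); c=bot.read_camera(n)
    f=240/np.tan(np.radians(c['fovy'])/2)
    if 'camera_from_world' in c: W=np.linalg.inv(np.array(c['camera_from_world']))
    else:
        T=np.eye(4);T[:3,:3]=R.from_rotvec(s['tcp_rot']).as_matrix();T[:3,3]=s['tool_pos'];W=T@np.array(c['hand_eye'])
    np.savez(f'{n}.npz',W=W,f=f,c=[c['cx'],c['cy']])
    return c['pixels'],c
def save(n,p): cv2.imwrite('pics/'+n,cv2.cvtColor(np.array(p),cv2.COLOR_RGB2BGR))
def unproj(n,uv,z):
    d=np.load(f'{n}.npz');W=d['W'];o=[]
    for u,v in np.atleast_2d(uv):
        r=W[:3,:3]@[(u-d['c'][0])/d['f'],(v-d['c'][1])/d['f'],1];t=(z-W[2,3])/r[2];o.append(W[:3,3]+t*r)
    return np.array(o)
def proj(n,P):
    d=np.load(f'{n}.npz');X=(np.linalg.inv(d['W'])@np.c_[np.atleast_2d(P),np.ones(len(np.atleast_2d(P)))].T)[:3]
    return (X[:2]/X[2]*d['f']).T+d['c']
E
python3 - <<'E'
from h import *
for n in ['top','side']:
    p,c=cam(n);save(n+'1.png',p);print(n,c['fovy'],np.load(n+'.npz')['W'].round(3),[k for k in c])
print(bot.read_state())
E
```

```text
pics
top 46.80836344221097 [[ 0.026 -0.983  0.182  0.316]
 [-1.    -0.028 -0.008 -0.09 ]
 [ 0.013 -0.182 -0.983  1.195]
 [ 0.     0.     0.     1.   ]] ['pixels', 'fovy', 'cx', 'cy', 'camera_from_world']
side 44.77375537585213 [[-0.758 -0.367  0.539 -0.137]
 [-0.652  0.448 -0.612  0.664]
 [-0.017 -0.815 -0.579  0.745]
 [ 0.     0.     0.     1.   ]] ['pixels', 'fovy', 'cx', 'cy', 'camera_from_world']
{'time': 0.1, 'q': array([-1.24890357e+00,  2.64665020e-01,  1.60521314e+00, -1.21786214e-05,
        1.27371769e+00, -3.69054744e-02]), 'joint_vel': array([-0.00075863, -0.00163476, -0.00197868, -0.00113892, -0.00029468,
       -0.00027356]), 'joint_torque': array([ 3.59070800e-04, -5.16708040e+01, -3.68589306e+01, -6.71257430e-05,
        6.29673144e-03, -1.20882734e-05]), 'tool_pos': array([ 0.23692204, -0.63172863,  0.40350793]), 'tcp_rot': array([-3.08922304e+00, -5.60232646e-01,  4.64664973e-04]), 'wrist_force': array([-0.39544096, -0.94976706,  0.19973992]), 'torque': array([ 0.08291413, -0.06666886,  0.00329375]), 'grip_force': 0.0, 'width': 1.0017303125940247}
```

View pics/top1.png

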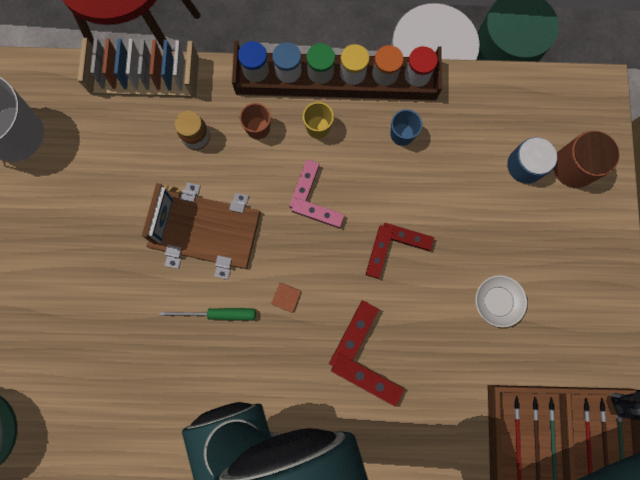

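View pics/side1.png

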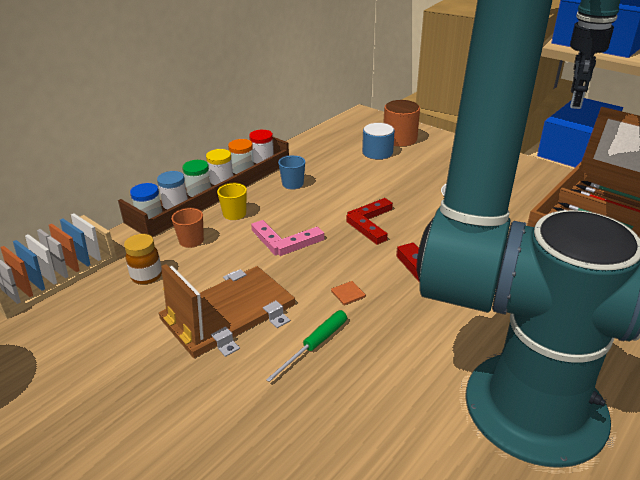

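The top view shows the small red square with its heel near (385,228) and its legs running to (433,242) and (375,275). The larger red one at (340,360) and the pink one are decoys. The stand is at about (205,230), with the tile near (160,215). I'll enlarge both.

```bash
python3 - <<'E'
import cv2,numpy as np
a=cv2.imread('pics/top1.png')
b=np.vstack([cv2.resize(a[215:285,355:445],None,fx=4.2,fy=4.2,interpolation=2),]) 
c=cv2.resize(a[175:285,135:270],None,fx=2.8,fy=2.8,interpolation=2)
print(b.shape,c.shape)
o=np.zeros((310,760,3),np.uint8);o[:b.shape[0],:b.shape[1]]=b;o[:c.shape[0],380:380+c.shape[1]]=c
cv2.imwrite('pics/crop1.png',o)
E
```

```text
(294, 378, 3) (308, 378, 3)
```

View pics/crop1.png

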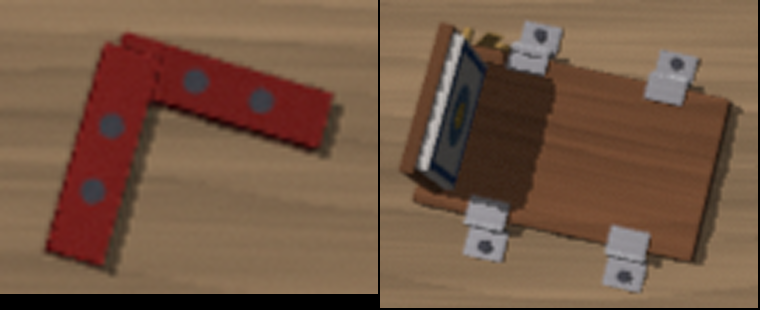

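```bash
python3 - <<'E'
from h import *
def cr(l,z):return unproj('top',[[x/4.2+355,y/4.2+215] for x,y in l],z)
S=cr([(122,34),(333,93),(320,150),(107,42),(47,250),(105,265)],.02)
print(S.round(4))
ub=S[1]-S[0];ua=S[4]-S[3]
print('angB',np.degrees(np.arctan2(ub[1],ub[0])),'angA',np.degrees(np.arctan2(ua[1],ua[0])),np.linalg.norm(ub),np.linalg.norm(ua),np.linalg.norm(S[1]-S[2]),np.linalg.norm(S[4]-S[5]))
def ints(p,u,q,v):
    t=np.linalg.solve(np.c_[u[:2],-v[:2]],(q-p)[:2]);return p+t[0]*u
H=ints(S[0],ub,S[3],ua);print('heel',H,np.linalg.norm(H-S[1]),np.linalg.norm(H-S[4]))
B=unproj('top',[[(x-380)/2.8+135,y/2.8+175] for x,y in [(730,100),(693,260),(415,200)]],.018)
print(B.round(4),np.linalg.norm(B[0]-B[1]),np.linalg.norm(B[2]-B[1]))
u=B[2]-B[1];print('board y ang',np.degrees(np.arctan2(u[1],u[0])));w=B[1]-B[0];print('across',np.degrees(np.arctan2(w[1],w[0])))
u/=np.linalg.norm(u);print('corner',(B[0]+B[1])/2+.19*u)
E
```

```text
[[ 0.5569 -0.231   0.02  ]
 [ 0.5291 -0.3397  0.02  ]
 [ 0.4993 -0.3327  0.02  ]
 [ 0.5525 -0.2233  0.02  ]
 [ 0.4442 -0.1937  0.02  ]
 [ 0.4374 -0.2231  0.02  ]]
angB -104.35946944335174 angA 164.67957895273685 0.11215227491361132 0.11223127176799519 0.030592059500885532 0.030229546061747586
heel [ 0.55843186 -0.22496917  0.02      ] 0.11841800908880117 0.1184285547274121
[[0.577  0.0384 0.018 ]
 [0.4517 0.0607 0.018 ]
 [0.4919 0.2749 0.018 ]] 0.1272554802490273 0.21798231915148938
board y ang 79.37307223574764
across 169.9161928053259
corner [0.54940762 0.2362858  0.018     ]
```

```bash
cat >> h.py <<'E'
def st():
    s=bot.read_state();M=R.from_rotvec(s['tcp_rot']).as_matrix()
    yy=np.degrees(np.arctan2(M[1,1],M[0,1]))
    print('t',round(s['time'],2),'pos',(s['tool_pos']*1000).round(1),'yawY',yy.round(2),'zax',M[:,2].round(3),'q6',s['q'][5].round(3),'F',s['wrist_force'].round(1),'T',s['torque'].round(2),'w',round(s['width'],3),'g',round(s['grip_force'],1))
    return s,M
def plan(P,yaw):
    "tool deltas (in tool axes after turn) to world TCP P mm, closing yaw deg"
    s,M=st();yy=np.arctan2(M[1,1],M[0,1]);d=(np.radians(yaw)-yy+np.pi/2)%np.pi-np.pi/2
    D=M.T@(np.array(P)-s['tool_pos']*1000)
    print('tool z turn',round(-d,3),'delta in present tool axes',D.round(1),'after-turn', (R.from_rotvec([0,0,d]).as_matrix().__matmul__(M)).T.__matmul__(np.array(P)-s['tool_pos']*1000).round(1))
E
python3 - <<'E'
from h import *
heel=np.array([559,-224.]);a=np.radians(165.2);A=np.array([np.cos(a),np.sin(a)]);B=np.array([-np.sin(a),np.cos(a)])
print(A,B)
g=heel+110*A+15*B;print(g)
plan([*g,300],75.2)
E
```

```text
[-0.96682339  0.25544576] [-0.25544576 -0.96682339]
[ 448.81774088 -210.40331746]
t 0.1 pos [ 236.9 -631.7  403.5] yawY -69.44 zax [-0.001  0.002 -1.   ] q6 -0.037 F [-0.4 -0.9  0.2] T [ 0.08 -0.07  0.  ] w 1.002 g 0.0
tool z turn 0.617 delta in present tool axes [ 346.3 -319.9  104.2] after-turn [  97.2 -461.3  104.4]
```

>>> drive_tool(
  increments=[
    {"delta_pos": [27,-25,8],"turn": 0,"jaw": 1},
    {"delta_pos": [27,-25,8],"turn": 0,"jaw": 1},
    {"delta_pos": [27,-25,8],"turn": 0,"jaw": 1},
    {"delta_pos": [27,-25,8],"turn": 0,"jaw": 1},
    {"delta_pos": [27,-25,8],"turn": 0,"jaw": 1},
    {"delta_pos": [27,-25,8],"turn": 0,"jaw": 1},
    {"delta_pos": [27,-25,8],"turn": 0,"jaw": 1},
    {"delta_pos": [27,-25,8],"turn": 0,"jaw": 1},
  ],
  grip_force=20,
)

```text
time: 0.77
tool_pos: [0.3693, -0.367, 0.3399]
tcp_rot: [-3.091, -0.56, 0.0]
wrist_force: [-1.1, -0.2, -0.5]
width: 0.999
grip_force: 0.0
```

>>> drive_tool(
  increments=[
    {"delta_pos": [26,-24,8],"turn": 0,"jaw": 0.2},
    {"delta_pos": [26,-24,8],"turn": 0,"jaw": 0.2},
    {"delta_pos": [26,-24,8],"turn": 0,"jaw": 0.2},
    {"delta_pos": [26,-24,8],"turn": 0,"jaw": 0.2},
    {"delta_pos": [26,-24,8],"turn": 0,"jaw": 0.2},
    {"delta_pos": [0,0,0],"turn": 0.124,"jaw": 0.2},
    {"delta_pos": [0,0,0],"turn": 0.124,"jaw": 0.2},
    {"delta_pos": [0,0,0],"turn": 0.124,"jaw": 0.2},
  ],
)

```text
time: 1.43
tool_pos: [0.4487, -0.2096, 0.2999]
tcp_rot: [-3.141, 0.027, 0.002]
wrist_force: [-0.8, -0.2, -0.7]
width: 0.594
grip_force: 0.0
```

>>> drive_tool(
  increments=[
    {"delta_pos": [0,0,0],"turn": 0.124,"jaw": 0.2},
    {"delta_pos": [0,0,0],"turn": 0.121,"jaw": 0.2},
    {"delta_pos": [0,0,0],"turn": 0,"jaw": 0.2},
  ],
)

```text
time: 1.68
tool_pos: [0.4484, -0.2106, 0.3002]
tcp_rot: [-3.115, 0.409, 0.001]
wrist_force: [-0.1, 0.0, -0.8]
width: 0.598
grip_force: 0.0
```

```bash
python3 - <<'E'
from h import *
plan([448.8,-210.4,200],75.2)
p,c=cam('wrist');save('w1.png',p)
heel=np.array([559,-224.]);a=np.radians(165.2);A=np.array([np.cos(a),np.sin(a)]);B=np.array([-np.sin(a),np.cos(a)])
for x,y in [(0,0),(0,120),(30,120),(120,0)]:
  print(proj('wrist',[*(heel+y*A+x*B)/1000,.02]))
E
```

```text
t 1.68 pos [ 448.4 -210.6  300.2] yawY -104.95 zax [-0.001  0.    -1.   ] q6 1.342 F [-0.1  0.  -0.8] T [ 0.02 -0.02 -0.04] w 0.598 g 0.0
tool z turn -0.003 delta in present tool axes [  0.4  -0.3 100.2] after-turn [  0.4  -0.3 100.2]
[[290.18873103  51.10349048]]
[[294.00432501 254.13348855]]
[[340.64697134 254.02407093]]
[[502.74345522  50.50715957]]
```

View pics/w1.png

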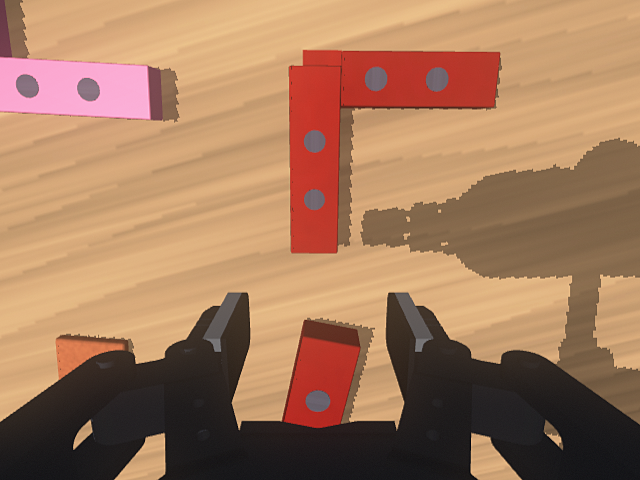

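The wrist picture confirms it: the leg end is at (291–338,252) and the heel at (290,51), within about 2 px of the prediction. I'll go down on the end of the leg and grip lightly.

>>> drive_tool(
  increments=[
    {"delta_pos": [-3,0,35],"turn": 0,"jaw": 0.2},
    {"delta_pos": [0,0,35],"turn": 0,"jaw": 0.2},
    {"delta_pos": [0,0,30],"turn": 0,"jaw": 0.2},
    {"delta_pos": [0,0,16],"turn": 0,"jaw": 0.2},
    {"delta_pos": [0,0,7],"turn": 0,"jaw": 0.2},
    {"delta_pos": [0,0,0],"turn": 0,"jaw": 0},
    {"delta_pos": [0,0,0],"turn": 0,"jaw": -0.4},
    {"delta_pos": [0,0,0],"turn": 0,"jaw": -0.6},
  ],
  grip_force=20,
)

```text
time: 2.4
tool_pos: [0.4462, -0.2103, 0.1788]
tcp_rot: [3.115, -0.403, 0.002]
wrist_force: [-0.5, 0.7, -1.7]
width: 0.348
grip_force: 22.3
```

>>> drive_tool(
  increments=[
    {"delta_pos": [0,0,0],"turn": 0,"jaw": -0.6},
    {"delta_pos": [0,0,0],"turn": 0,"jaw": -0.6},
    {"delta_pos": [0,0,0],"turn": 0,"jaw": -0.6},
  ],
)

```text
time: 2.65
tool_pos: [0.4461, -0.2103, 0.1785]
tcp_rot: [3.115, -0.404, 0.003]
wrist_force: [0.9, 0.4, -1.5]
width: 0.344
grip_force: 22.4
```

>>> drive_tool(
  increments=[
    {"delta_pos": [1.5,0,-9.8],"turn": 0,"jaw": -0.6},
    {"delta_pos": [2.5,0,-9.6],"turn": 0,"jaw": -0.6},
    {"delta_pos": [3.4,0,-9.4],"turn": 0,"jaw": -0.6},
    {"delta_pos": [4.2,0,-9.0],"turn": 0,"jaw": -0.6},
    {"delta_pos": [0,0,0],"turn": 0,"jaw": -0.6},
  ],
)

```text
time: 3.07
tool_pos: [0.4591, -0.2141, 0.2186]
tcp_rot: [3.113, -0.404, 0.009]
wrist_force: [0.3, -0.2, -2.4]
width: 0.341
grip_force: 22.0
```

```bash
python3 - <<'E'
from h import *
st()
p,c=cam('wrist');q,c=cam('side')
q=np.array(q)[180:330,320:480];p=cv2.resize(np.array(p),(400,300));q=cv2.resize(q,(320,300))
save('v1.png',np.hstack([p,q]))
E
```

```text
t 3.07 pos [ 459.1 -214.1  218.6] yawY -104.79 zax [ 0.005 -0.003 -1.   ] q6 1.343 F [ 0.3 -0.2 -2.4] T [0.07 0.12 0.02] w 0.341 g 22.0
```

View pics/v1.png

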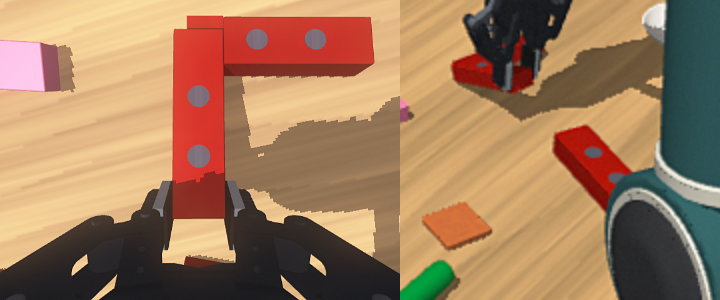

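The grip held it flat with no droop, so I'll ease the jaw a little to let it swing.

>>> drive_tool(
  increments=[
    {"delta_pos": [0,0,0],"turn": 0,"jaw": -0.36},
    {"delta_pos": [0,0,0],"turn": 0,"jaw": -0.34},
  ],
)

```text
time: 3.33
tool_pos: [0.4577, -0.2135, 0.2161]
tcp_rot: [3.114, -0.404, 0.004]
wrist_force: [1.9, -1.6, -0.1]
width: 0.342
grip_force: 22.3
```

```bash
python3 -c "
from h import *
st()"
```

```text
t 3.33 pos [ 457.7 -213.5  216.1] yawY -104.78 zax [ 0.002 -0.002 -1.   ] q6 1.343 F [ 1.9 -1.6 -0.1] T [-0.41 -0.42  0.08] w 0.342 g 22.3
```

>>> drive_tool(
  increments=[
    {"delta_pos": [0,0,0],"turn": 0,"jaw": -0.31},
  ],
)

```text
time: 3.42
tool_pos: [0.4574, -0.2134, 0.2158]
tcp_rot: [3.115, -0.404, 0.002]
wrist_force: [1.6, -1.1, -0.9]
width: 0.344
grip_force: 17.7
```

```bash
python3 - <<'E'
from h import *
st();p,c=cam('wrist');p=np.array(p).astype(int)
m=(p[...,0]>120)&(p[...,1]<90)&(p[...,2]<90)
m[330:]=0
m=cv2.morphologyEx(m.astype(np.uint8),cv2.MORPH_OPEN,np.ones((5,5)))
n,l,s,_=cv2.connectedComponentsWithStats(m);print(s[1:])
p=cv2.imread('pics/v1.png')
# heel predicted for flat lift / hinged
for th,z0,y0 in [(0,.058,0),(20,0,0)]: pass
st()
E
```

```text
t 3.42 pos [ 457.4 -213.4  215.8] yawY -104.79 zax [ 0.001 -0.001 -1.   ] q6 1.343 F [ 1.6 -1.1 -0.9] T [-0.39 -0.41 -0.02] w 0.344 g 17.7
[[  276    21   328   309 42655]
 [  362   101     6     5    30]]
t 3.47 pos [ 457.2 -213.3  215.6] yawY -104.8 zax [ 0.001 -0.001 -1.   ] q6 1.343 F [ 1.9 -1.6 -1.7] T [-0.31 -0.49  0.07] w 0.348 g 17.7
```

>>> drive_tool(
  increments=[
    {"delta_pos": [0,0,0],"turn": 0,"jaw": -0.29},
  ],
)

```text
time: 3.55
tool_pos: [0.4566, -0.2129, 0.2152]
tcp_rot: [-3.115, 0.405, 0.002]
wrist_force: [-0.3, 0.3, -0.1]
width: 0.361
grip_force: 0.0
```

```bash
cat >> h.py <<'E'
def bb():
    st();p,c=cam('wrist');p=np.array(p).astype(int)
    m=(p[...,0]>120)&(p[...,1]<90)&(p[...,2]<90);m[330:]=0
    m=cv2.morphologyEx(m.astype(np.uint8),cv2.MORPH_OPEN,np.ones((5,5)))
    n,l,s,_=cv2.connectedComponentsWithStats(m);print(s[1:][s[1:,4]>2000])
E
python3 -c "
from h import *
bb()"
```

```text
t 3.55 pos [ 456.6 -212.9  215.2] yawY -104.81 zax [-0.001  0.001 -1.   ] q6 1.343 F [-0.3  0.3 -0.1] T [ 0.01  0.01 -0.  ] w 0.361 g 0.0
[[  279    33   323   297 37902]]
```

>>> drive_tool(
  increments=[
    {"delta_pos": [0,0,0],"turn": 0,"jaw": -0.6},
    {"delta_pos": [0,0,0],"turn": 0,"jaw": -0.6},
  ],
)

```text
time: 3.77
tool_pos: [0.4565, -0.2128, 0.2151]
tcp_rot: [-3.115, 0.405, 0.002]
wrist_force: [-0.4, 1.0, 0.4]
width: 0.199
grip_force: 0.0
```

```bash
python3 - <<'E'
from h import *
st()
p,c=cam('wrist')
save('v2.png',p)
E
```

```text
t 3.77 pos [ 456.5 -212.8  215.1] yawY -104.8 zax [-0.001  0.001 -1.   ] q6 1.343 F [-0.4  1.   0.4] T [ 0.03 -0.04 -0.04] w 0.199 g 0.0
```

View pics/v2.png

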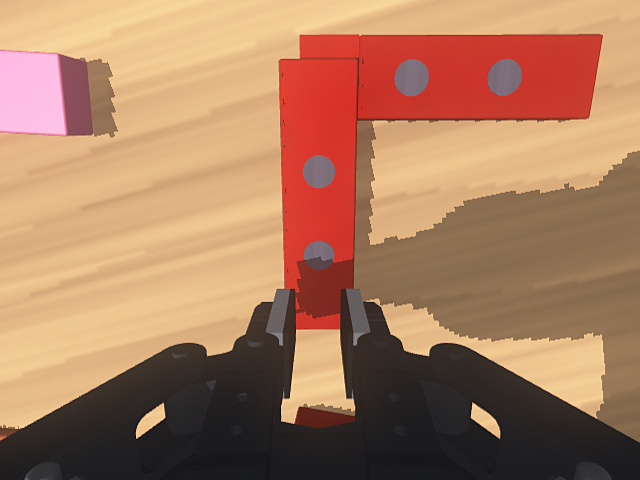

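It fell back flat, undamaged, with its leg end at pixel row 329. A smaller pad overlap at the very end should let gravity pivot it. I'll re-measure first.

```bash
python3 - <<'E'
from h import *
E_=unproj('wrist',[[283,329],[352,329],[280,59],[602,35],[589,119]],.02)*1000
print(E_.round(1))
u=E_[0]-E_[2];print(np.degrees(np.arctan2(u[1],u[0])))
v=E_[4]-E_[3];print(np.degrees(np.arctan2(v[1],v[0])))
a=np.radians(165.2);A=np.array([np.cos(a),np.sin(a)])
g=(E_[0]+E_[1])[:2]/2+5*A
plan([*g,182],75.2)
E
```

```text
[[ 442.7 -193.    20. ]
 [ 434.8 -222.8   20. ]
 [ 550.  -222.8   20. ]
 [ 527.5 -339.8   20. ]
 [ 498.7 -332.7   20. ]]
164.47815852859637
166.1283982355296
t 3.82 pos [ 456.5 -212.9  215.1] yawY -104.8 zax [-0.001  0.001 -1.   ] q6 1.343 F [0.6 0.2 0.1] T [ 0.01 -0.01 -0.01] w 0.203 g 0.0
tool z turn -0.0 delta in present tool axes [-23.4  -0.2  33.1] after-turn [-23.4  -0.2  33.1]
```

>>> drive_tool(
  increments=[
    {"delta_pos": [0,0,-10],"turn": 0,"jaw": 0.1},
    {"delta_pos": [-12,0,0],"turn": 0,"jaw": 0.1},
    {"delta_pos": [-11,0,0],"turn": 0,"jaw": 0.1},
    {"delta_pos": [0,0,0],"turn": 0,"jaw": 0.1},
    {"delta_pos": [0,0,25],"turn": 0,"jaw": 0.1},
    {"delta_pos": [0,0,18],"turn": 0,"jaw": 0.1},
    {"delta_pos": [0,0,0],"turn": 0,"jaw": -0.6},
    {"delta_pos": [0,0,0],"turn": 0,"jaw": -0.6},
  ],
  grip_force=20,
)

```text
time: 4.48
tool_pos: [0.4333, -0.2066, 0.1814]
tcp_rot: [-3.114, 0.405, 0.006]
wrist_force: [-1.2, 1.1, -0.7]
width: 0.34
grip_force: 20.3
```

>>> drive_tool(
  increments=[
    {"delta_pos": [0,0,0],"turn": 0,"jaw": -0.6},
    {"delta_pos": [0,0,0],"turn": 0,"jaw": -0.6},
    {"delta_pos": [0,0,0],"turn": 0,"jaw": -0.6},
  ],
)

```text
time: 4.73
tool_pos: [0.4348, -0.2073, 0.1832]
tcp_rot: [3.115, -0.405, 0.001]
wrist_force: [-1.3, 0.5, -1.5]
width: 0.336
grip_force: 20.3
```

>>> drive_tool(
  increments=[
    {"delta_pos": [4,0,-20],"turn": 0,"jaw": -0.6},
    {"delta_pos": [6,0,-20],"turn": 0,"jaw": -0.6},
    {"delta_pos": [0,0,0],"turn": 0,"jaw": -0.6},
    {"delta_pos": [0,0,0],"turn": 0,"jaw": -0.6},
  ],
)

```text
time: 5.07
tool_pos: [0.4457, -0.2105, 0.2242]
tcp_rot: [3.113, -0.404, 0.008]
wrist_force: [0.2, -0.5, -2.6]
width: 0.339
grip_force: 20.7
```

```bash
python3 - <<'E'
from h import *
bb()
E
```

```text
t 5.07 pos [ 445.7 -210.5  224.2] yawY -104.78 zax [ 0.005 -0.003 -1.   ] q6 1.337 F [ 0.2 -0.5 -2.6] T [-0.13 -0.03  0.01] w 0.339 g 20.7
[[  276     0   320   305 35794]]
```

```bash
cat >> h.py <<'E'
def leg():
    p=np.array(cam('wrist')[0]).astype(int)
    m=(p[...,0]>100)&(p[...,1]<90)&(p[...,2]<90)
    for r in range(0,330,20):
        x=np.where(m[r,200:])[0]+200
        if len(x)>5: print(r,x.min(),x.max(),len(x),end=' | ')
    print()
E
python3 -c "
from h import *
leg()"
```

```text
0 299 593 295 | 20 278 595 249 | 40 277 596 320 | 60 277 596 320 | 80 277 572 284 | 100 277 384 57 | 120 277 358 51 | 140 276 358 83 | 160 277 358 82 | 180 276 358 83 | 200 276 359 50 | 220 276 359 60 | 240 276 359 84 | 260 276 360 85 | 280 276 360 85 | 300 277 358 82 |
```

>>> drive_tool(
  increments=[
    {"delta_pos": [0,0,-40],"turn": 0,"jaw": -0.6},
    {"delta_pos": [0,0,40],"turn": 0,"jaw": -0.6},
    {"delta_pos": [0,0,-40],"turn": 0,"jaw": -0.6},
    {"delta_pos": [0,0,40],"turn": 0,"jaw": -0.6},
    {"delta_pos": [0,0,-40],"turn": 0,"jaw": -0.6},
    {"delta_pos": [0,0,40],"turn": 0,"jaw": -0.6},
    {"delta_pos": [0,0,0],"turn": 0,"jaw": -0.6},
  ],
)

```text
time: 5.75
tool_pos: [0.4428, -0.209, 0.2175]
tcp_rot: [-3.113, 0.404, 0.01]
wrist_force: [0.2, 0.0, -2.6]
width: 0.338
grip_force: 24.2
```

```bash
python3 -c "
from h import *
st();leg()"
```

```text
t 5.75 pos [ 442.8 -209.   217.5] yawY -104.8 zax [-0.006  0.003 -1.   ] q6 1.337 F [ 0.2  0.  -2.6] T [-0.17 -0.36  0.02] w 0.338 g 24.2
0 298 606 309 | 20 276 606 259 | 40 276 607 331 | 60 276 605 330 | 80 276 578 289 | 100 276 358 64 | 120 276 359 49 | 140 276 359 84 | 160 276 359 84 | 180 276 359 84 | 200 276 359 58 | 220 276 359 50 | 240 276 359 84 | 260 276 360 85 | 280 276 360 85 | 300 277 358 82 |
```

>>> drive_tool(
  increments=[
    {"delta_pos": [0,0,0],"turn": 0,"jaw": -0.325},
    {"delta_pos": [0,0,0],"turn": 0,"jaw": -0.325},
    {"delta_pos": [0,0,0],"turn": 0,"jaw": -0.325},
    {"delta_pos": [0,0,0],"turn": 0,"jaw": -0.325},
  ],
  grip_force=20,
)

```text
time: 6.13
tool_pos: [0.4441, -0.2095, 0.2232]
tcp_rot: [-3.115, 0.404, 0.0]
wrist_force: [-2.4, 2.2, 0.1]
width: 0.341
grip_force: 24.4
```

>>> drive_tool(
  increments=[
    {"delta_pos": [0,0,0],"turn": 0,"jaw": -0.315},
    {"delta_pos": [0,0,0],"turn": 0,"jaw": -0.315},
    {"delta_pos": [0,0,0],"turn": 0,"jaw": -0.315},
  ],
)

```text
time: 6.38
tool_pos: [0.4442, -0.2097, 0.2228]
tcp_rot: [3.115, -0.404, 0.0]
wrist_force: [-1.7, 4.1, 0.8]
width: 0.341
grip_force: 15.9
```

```bash
python3 -c "
from h import *
st();leg()"
```

```text
t 6.38 pos [ 444.2 -209.7  222.8] yawY -104.79 zax [ 0. -0. -1.] q6 1.337 F [-1.7  4.1  0.8] T [0.37 0.29 0.12] w 0.341 g 15.9
0 298 592 295 | 20 277 594 257 | 40 277 595 274 | 60 277 597 320 | 80 277 577 291 | 100 277 386 82 | 120 276 357 47 | 140 277 357 81 | 160 276 357 82 | 180 276 358 83 | 200 276 358 58 | 220 276 359 51 | 240 276 359 84 | 260 276 359 84 | 280 276 359 84 | 300 276 359 84 |
```

Grip force follows the jaw target below 20 N, so I'll ease it gradually.

>>> drive_tool(
  increments=[
    {"delta_pos": [0,0,0],"turn": 0,"jaw": -0.31},
    {"delta_pos": [0,0,0],"turn": 0,"jaw": -0.308},
    {"delta_pos": [0,0,0],"turn": 0,"jaw": -0.308},
  ],
)

```text
time: 6.68
tool_pos: [0.4442, -0.2097, 0.2224]
tcp_rot: [-3.115, 0.404, 0.001]
wrist_force: [-3.3, 2.3, -0.2]
width: 0.353
grip_force: 9.6
```

```bash
python3 -c "
from h import *
st();leg()"
```

```text
t 6.68 pos [ 444.2 -209.7  222.4] yawY -104.79 zax [-0.  0. -1.] q6 1.337 F [-3.3  2.3 -0.2] T [0.47 0.36 0.1 ] w 0.353 g 9.6
0 298 593 296 | 20 277 595 256 | 40 277 596 278 | 60 277 598 322 | 80 277 577 291 | 100 277 386 82 | 120 276 357 47 | 140 277 357 81 | 160 276 358 83 | 180 276 358 83 | 200 276 358 58 | 220 276 359 51 | 240 276 359 84 | 260 276 359 84 | 280 276 360 85 | 300 276 359 84 |
```

>>> drive_tool(
  increments=[
    {"delta_pos": [0,0,0],"turn": 0,"jaw": -0.304},
    {"delta_pos": [0,0,0],"turn": 0,"jaw": -0.304},
  ],
)

```text
time: 6.9
tool_pos: [0.4444, -0.2098, 0.2224]
tcp_rot: [3.115, -0.405, 0.0]
wrist_force: [-1.8, 2.2, 0.2]
width: 0.346
grip_force: 6.0
```

```bash
python3 -c "
from h import *
st();leg()"
```

```text
t 6.9 pos [ 444.4 -209.8  222.4] yawY -104.8 zax [ 0. -0. -1.] q6 1.337 F [-1.8  2.2  0.2] T [0.34 0.32 0.03] w 0.346 g 6.0
0 298 593 296 | 20 277 595 256 | 40 277 596 277 | 60 277 598 322 | 80 277 577 291 | 100 277 386 82 | 120 276 357 47 | 140 276 357 82 | 160 277 358 82 | 180 276 358 83 | 200 276 358 58 | 220 276 359 51 | 240 276 359 84 | 260 276 359 84 | 280 276 360 85 | 300 276 359 84 |
```

```bash
cat >> h.py <<'E'
def hyp(ths,lat=15,yg=115,zg=13):
    "predict px of corners for tilt th; grip pt (y=yg, z=zg above underside) at pads (171-? ahead of TCP)"
    s=bot.read_state();M=R.from_rotvec(s['tcp_rot']).as_matrix()
    yy=M[:,1]*np.sign(1);Bd=yy;Ad=-M[:,0];up=np.array([0,0,1.])
    for th in ths:
        t=np.radians(th);ya=np.cos(t)*Ad+np.sin(t)*up;n=-np.sin(t)*Ad+np.cos(t)*up
        g=s['tool_pos']*1000+M[:,2]*164-Ad*0+Ad*(-0)
        E0=g-Ad*5  # leg end near pads centre -5
        P=lambda x,y,z:(E0+(x-lat)*Bd+(y-120)*ya+(z-zg)*n)/1000
        pts=[P(0,120,20),P(30,120,20),P(0,8,20),P(30,60,20),P(8,0,20),P(120,0,20),P(120,30,20)]
        print(th,proj('wrist',pts).round(0).astype(int).tolist(),'heel z',(P(0,0,0)[2]*1000).round(1))
E
python3 -c "
from h import *
hyp([-5,0,5,10,15,20,25])"
```

```text
-5 [[274, 322], [362, 322], [257, -74], [369, 143], [288, -114], [757, -114], [714, 27]] heel z 56.0
0 [[274, 320], [362, 320], [262, -61], [367, 139], [291, -96], [717, -96], [689, 30]] heel z 45.5
5 [[274, 319], [362, 319], [266, -46], [365, 138], [293, -77], [682, -77], [666, 35]] heel z 35.1
10 [[274, 317], [362, 317], [270, -31], [364, 137], [295, -58], [653, -58], [646, 42]] heel z 24.8
15 [[274, 315], [362, 315], [273, -15], [362, 139], [297, -39], [628, -39], [627, 50]] heel z 14.9
20 [[274, 313], [362, 313], [276, 1], [360, 141], [299, -19], [606, -19], [610, 60]] heel z 5.2
25 [[274, 312], [362, 312], [279, 18], [359, 145], [300, 0], [587, 0], [595, 70]] heel z -4.0
```

Comparing with the projection, the square is already tilted about 21° with its heel on the bench, so the pivot works. I'll continue the arc.

>>> drive_tool(
  increments=[
    {"delta_pos": [0,0,0],"turn": 0,"jaw": -0.318},
    {"delta_pos": [8.6,0,-14],"turn": 0,"jaw": -0.318},
    {"delta_pos": [10.4,0,-12.7],"turn": 0,"jaw": -0.318},
    {"delta_pos": [12.1,0,-11.1],"turn": 0,"jaw": -0.318},
    {"delta_pos": [13.5,0,-9.4],"turn": 0,"jaw": -0.318},
    {"delta_pos": [0,0,0],"turn": 0,"jaw": -0.318},
  ],
)

```text
time: 7.45
tool_pos: [0.4907, -0.2225, 0.2726]
tcp_rot: [3.113, -0.404, 0.013]
wrist_force: [0.8, 0.8, -0.9]
width: 0.346
grip_force: 14.5
```

```bash
python3 -c "
from h import *
st();leg();hyp([35,45,50,55,60])"
```

```text
t 7.45 pos [ 490.7 -222.5  272.6] yawY -104.79 zax [ 0.008 -0.004 -1.   ] q6 1.357 F [ 0.8  0.8 -0.9] T [0.24 0.08 0.02] w 0.346 g 14.5
120 303 512 210 | 140 287 524 238 | 160 286 519 234 | 180 284 349 49 | 200 283 351 69 | 220 282 352 56 | 240 280 354 60 | 260 279 356 78 | 280 278 356 79 | 300 277 358 82 | 320 279 356 78 | 
35 [[274, 312], [360, 312], [283, 58], [355, 161], [301, 44], [552, 44], [566, 99]] heel z 28.1
45 [[274, 309], [360, 309], [286, 90], [353, 174], [303, 79], [529, 79], [546, 123]] heel z 13.5
50 [[274, 307], [360, 307], [287, 106], [352, 181], [303, 96], [520, 96], [538, 135]] heel z 7.2
55 [[274, 305], [360, 305], [288, 121], [351, 188], [304, 113], [512, 113], [530, 147]] heel z 1.7
60 [[274, 304], [360, 304], [289, 137], [350, 197], [304, 129], [505, 129], [524, 159]] heel z -3.0
```

>>> drive_tool(
  increments=[
    {"delta_pos": [15,0,-6.6],"turn": 0,"jaw": -0.318},
    {"delta_pos": [15.8,0,-4.4],"turn": 0,"jaw": -0.318},
    {"delta_pos": [16.3,0,-2],"turn": 0,"jaw": -0.318},
    {"delta_pos": [10,0,0],"turn": 0,"jaw": -0.318},
    {"delta_pos": [0,0,0],"turn": 0,"jaw": -0.318},
    {"delta_pos": [0,0,0],"turn": 0,"jaw": -0.318},
  ],
)

```text
time: 8.0
tool_pos: [0.5439, -0.2358, 0.2845]
tcp_rot: [3.115, -0.404, 0.006]
wrist_force: [0.7, 2.9, 9.2]
width: 0.344
grip_force: 18.2
```

```bash
python3 -c "
from h import *
st();leg();hyp([75,80,85,90])"
```

```text
t 8.0 pos [ 543.9 -235.8  284.5] yawY -104.8 zax [ 0.004 -0.001 -1.   ] q6 1.377 F [0.7 2.9 9.2] T [ 0.55  0.02 -0.01] w 0.344 g 18.2
200 307 467 144 | 220 291 505 212 | 240 288 501 213 | 260 284 433 24 | 320 277 357 81 | 
75 [[275, 297], [361, 297], [292, 178], [349, 219], [306, 174], [492, 174], [512, 193]] heel z 1.3
80 [[275, 296], [361, 296], [293, 194], [349, 228], [306, 190], [488, 190], [508, 206]] heel z 0.1
85 [[275, 295], [360, 295], [293, 209], [348, 237], [307, 205], [485, 206], [505, 220]] heel z -0.1
90 [[275, 294], [360, 294], [294, 224], [348, 247], [307, 221], [482, 221], [503, 233]] heel z 0.5
```

>>> drive_tool(
  increments=[
    {"delta_pos": [5,0,0],"turn": 0,"jaw": -0.318},
    {"delta_pos": [5,0,0],"turn": 0,"jaw": -0.318},
    {"delta_pos": [0,0,0],"turn": 0,"jaw": -0.318},
    {"delta_pos": [0,0,0],"turn": 0,"jaw": -0.31},
    {"delta_pos": [0,0,0],"turn": 0,"jaw": -0.31},
  ],
)

```text
time: 8.47
tool_pos: [0.553, -0.2382, 0.2845]
tcp_rot: [3.115, -0.405, 0.006]
wrist_force: [-1.0, 3.2, 7.5]
width: 0.343
grip_force: 14.9
```

```bash
python3 -c "
from h import *
st();leg();hyp([80,85,90,95])"
```

```text
t 8.47 pos [ 553.  -238.2  284.5] yawY -104.81 zax [ 0.004 -0.001 -1.   ] q6 1.38 F [-1.   3.2  7.5] T [ 0.53  0.1  -0.  ] w 0.343 g 14.9
220 293 493 99 | 240 289 501 172 | 260 286 468 62 | 320 277 404 83 | 
80 [[275, 295], [361, 295], [293, 193], [349, 228], [306, 189], [488, 189], [508, 206]] heel z 0.1
85 [[275, 294], [360, 294], [293, 209], [348, 237], [307, 205], [485, 205], [505, 219]] heel z -0.2
90 [[275, 293], [360, 293], [294, 224], [348, 247], [307, 221], [482, 221], [503, 232]] heel z 0.4
95 [[276, 293], [360, 293], [294, 239], [348, 257], [307, 237], [480, 237], [501, 245]] heel z 2.0
```

>>> drive_tool(
  increments=[
    {"delta_pos": [0,0,0],"turn": 0,"jaw": -0.28},
    {"delta_pos": [0,0,0],"turn": 0,"jaw": -0.2},
    {"delta_pos": [0,0,0],"turn": 0,"jaw": 0},
    {"delta_pos": [0,0,0],"turn": 0,"jaw": 0},
    {"delta_pos": [0,0,-15],"turn": 0,"jaw": 0.1},
    {"delta_pos": [0,0,-35],"turn": 0,"jaw": 0.1},
    {"delta_pos": [0,0,-20],"turn": 0,"jaw": 0.1},
    {"delta_pos": [0,0,0],"turn": 0,"jaw": 0.1},
  ],
)

```text
time: 9.18
tool_pos: [0.554, -0.2392, 0.3581]
tcp_rot: [3.112, -0.404, 0.013]
wrist_force: [2.0, -0.5, 0.5]
width: 0.546
grip_force: 0.0
```

```bash
python3 - <<'E'
from h import *
st()
p,c=cam('wrist');q,c=cam('side')
q=np.array(q)[150:300,320:480];p=cv2.resize(np.array(p),(480,360));q=cv2.resize(q,(320,300))
o=np.zeros((360,800,3),np.uint8);o[:,:480]=p;o[:300,480:]=q
save('v3.png',o)
E
```

```text
t 9.18 pos [ 554.  -239.2  358.1] yawY -104.8 zax [ 0.008 -0.004 -1.   ] q6 1.38 F [ 2.  -0.5  0.5] T [-0.04 -0.03 -0.  ] w 0.546 g 0.0
```

View pics/v3.png

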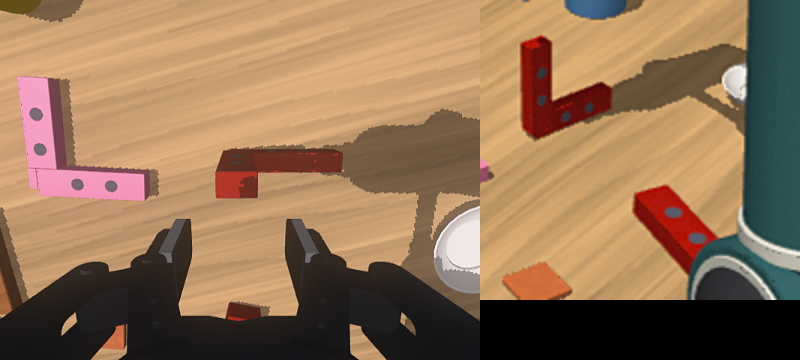

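The square stands upright with its top end at (216–258, 172–197) in the scaled wrist picture, and the x leg running right to (343,162). Next I work out the regrasp.

```bash
python3 - <<'E'
from h import *
k=4/3
T=unproj('wrist',[[216*k,172*k],[258*k,172*k],[258*k,197*k],[216*k,197*k]],.12)*1000
B=unproj('wrist',[[343*k,151*k],[343*k,172*k]],.03)*1000
print(T.round(1),T.mean(0),B.round(1))
print(np.linalg.norm(T[0]-T[1]),np.linalg.norm(T[1]-T[2]))
b=B.mean(0)-T.mean(0);print(np.degrees(np.arctan2(b[1],b[0])),np.linalg.norm(b[:2]))
u=T[1]-T[0];print(np.degrees(np.arctan2(u[1],u[0])))
plan([*T.mean(0)[:2],250],-15.5)
E
```

```text
[[ 576.5 -229.5  120. ]
 [ 569.  -258.   120. ]
 [ 551.1 -253.6  120. ]
 [ 558.8 -224.5  120. ]] [ 563.84458231 -241.37884599  120.        ] [[ 546.2 -344.8   30. ]
 [ 525.2 -341.2   30. ]]
29.467322917607625 18.409373586609963
-105.49026281719031 105.44795724055489
-104.82106299496002
t 9.28 pos [ 552.6 -238.5  353.5] yawY -104.8 zax [ 0.002 -0.001 -1.   ] q6 1.38 F [-0.5  0.6 -0.4] T [0.04 0.04 0.03] w 0.55 g 0.0
tool z turn -1.559 delta in present tool axes [ 11.4  -0.2 103.5] after-turn [1.000e-01 1.160e+01 1.035e+02]
```

>>> drive_tool(
  increments=[
    {"delta_pos": [11.4,0,0],"turn": 0,"jaw": 0.1},
    {"delta_pos": [0,0,0],"turn": -0.125,"jaw": 0.1},
    {"delta_pos": [0,0,0],"turn": -0.125,"jaw": 0.1},
    {"delta_pos": [0,0,0],"turn": -0.125,"jaw": 0.1},
    {"delta_pos": [0,0,0],"turn": -0.125,"jaw": 0.1},
    {"delta_pos": [0,0,0],"turn": -0.125,"jaw": 0.1},
    {"delta_pos": [0,0,0],"turn": -0.125,"jaw": 0.1},
    {"delta_pos": [0,0,0],"turn": -0.125,"jaw": 0.1},
  ],
)

```text
time: 9.95
tool_pos: [0.5634, -0.2411, 0.35]
tcp_rot: [-2.988, -0.962, 0.004]
wrist_force: [0.1, 0.7, 1.1]
width: 0.552
grip_force: 0.0
```

>>> drive_tool(
  increments=[
    {"delta_pos": [0,0,0],"turn": -0.125,"jaw": 0.1},
    {"delta_pos": [0,0,0],"turn": -0.125,"jaw": 0.1},
    {"delta_pos": [0,0,0],"turn": -0.125,"jaw": 0.1},
    {"delta_pos": [0,0,0],"turn": -0.125,"jaw": 0.1},
    {"delta_pos": [0,0,0],"turn": -0.125,"jaw": 0.1},
    {"delta_pos": [0,0,0],"turn": -0.058,"jaw": 0.1},
    {"delta_pos": [0,0,0],"turn": 0,"jaw": 0.1},
  ],
)

```text
time: 10.53
tool_pos: [0.5634, -0.2411, 0.3502]
tcp_rot: [-2.497, -1.901, 0.003]
wrist_force: [-0.1, 0.2, 0.3]
width: 0.549
grip_force: 0.0
```

```bash
python3 - <<'E'
from h import *
plan([563.8,-241.4,235],-15.1)
E
```

```text
t 10.53 pos [ 563.4 -241.1  350.2] yawY -15.45 zax [-0.003  0.002 -1.   ] q6 -0.175 F [-0.1  0.2  0.3] T [ 0.06 -0.02 -0.01] w 0.549 g 0.0
tool z turn -0.006 delta in present tool axes [ -0.2   0.9 115.2] after-turn [ -0.3   0.9 115.2]
```

>>> drive_tool(
  increments=[
    {"delta_pos": [0,1,30],"turn": 0,"jaw": 0.1},
    {"delta_pos": [0,0,30],"turn": 0,"jaw": 0.1},
    {"delta_pos": [0,0,30],"turn": 0,"jaw": 0.1},
    {"delta_pos": [0,0,18],"turn": 0,"jaw": 0.1},
    {"delta_pos": [0,0,7],"turn": 0,"jaw": 0.1},
    {"delta_pos": [0,0,0],"turn": 0,"jaw": -0.3},
    {"delta_pos": [0,0,0],"turn": 0,"jaw": -0.5},
    {"delta_pos": [0,0,0],"turn": 0,"jaw": -1},
  ],
  grip_force=60,
)

```text
time: 11.2
tool_pos: [0.565, -0.2417, 0.2386]
tcp_rot: [2.5, 1.899, 0.001]
wrist_force: [-0.7, -0.4, -4.2]
width: 0.226
grip_force: 60.1
```

>>> drive_tool(
  increments=[
    {"delta_pos": [0,0,0],"turn": 0,"jaw": -1},
    {"delta_pos": [0,0,0],"turn": 0,"jaw": -1},
    {"delta_pos": [0,0,0],"turn": 0,"jaw": -1},
  ],
)

```text
time: 11.45
tool_pos: [0.5645, -0.2415, 0.2384]
tcp_rot: [2.501, 1.9, 0.001]
wrist_force: [0.7, -0.2, -3.9]
width: 0.226
grip_force: 60.1
```

>>> drive_tool(
  increments=[
    {"delta_pos": [0,0,-20],"turn": 0,"jaw": -1},
    {"delta_pos": [0,0,-30],"turn": 0,"jaw": -1},
    {"delta_pos": [0,0,-30],"turn": 0,"jaw": -1},
    {"delta_pos": [0,0,-20],"turn": 0,"jaw": -1},
    {"delta_pos": [0,0,0],"turn": 0,"jaw": -1},
    {"delta_pos": [0,0,0],"turn": 0,"jaw": -1},
  ],
)

```text
time: 11.95
tool_pos: [0.5648, -0.2417, 0.3394]
tcp_rot: [2.498, 1.899, 0.003]
wrist_force: [0.1, -0.3, -4.0]
width: 0.226
grip_force: 60.2
```

```bash
python3 - <<'E'
from h import *
st()
for z in (.018,):
  # side-view check of the stand: board near-end corners + tile foot line in top image
  print(proj('side',[[.549,.236,.018],[.514,.05,.018],[.549,.236,.118]]))
q,c=cam('side');q=np.array(q)
a=cv2.resize(q[230:370,140:320],None,fx=2.4,fy=2.4,interpolation=2)
b=cv2.resize(q[100:260,330:490],(336,336),interpolation=2)
save('v4.png',np.hstack([a,b]));print(a.shape,b.shape)
E
```

```text
t 11.95 pos [ 564.8 -241.7  339.4] yawY -15.53 zax [ 0.004 -0.002 -1.   ] q6 -0.174 F [ 0.1 -0.3 -4. ] T [ 0.1  -0.01 -0.01] w 0.226 g 60.2
[[189.3896635  322.07795223]
 [274.88144501 279.43737733]
 [181.02691519 279.11843928]]
(336, 432, 3) (336, 336, 3)
```

View pics/v4.png

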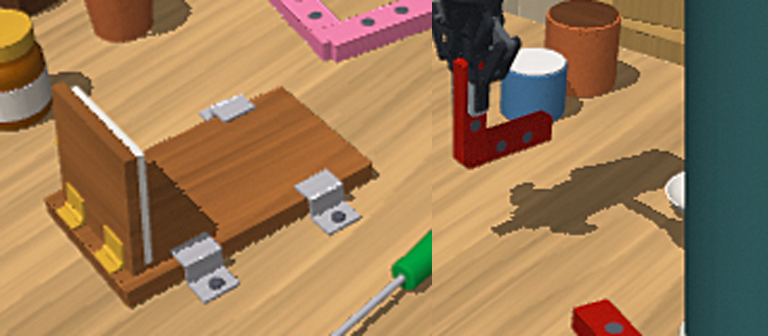

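The side view shows the square held upright in the grip. The board's top corners are at about (283,88), (371,162) and (128,292) in the crop, and the tile's front edge foot at (148,262). I'll cross-check these against the top-view estimate.

```bash
python3 - <<'E'
from h import *
f=lambda l:[[x/2.4+140,y/2.4+230] for x,y in l]
P=unproj('side',f([(283,88),(372,163),(128,293),(148,262)]),.018)*1000
print(P.round(1))
ang=lambda u:np.degrees(np.arctan2(u[1],u[0]))
print('long',ang(P[2]-P[1]),np.linalg.norm(P[2]-P[1]),'across',ang(P[1]-P[0]),np.linalg.norm(P[1]-P[0]))
a=np.radians(79.5);y=np.array([np.cos(a),np.sin(a)]);x=np.array([np.sin(a),-np.cos(a)])
c=np.array([549.4,236.3])
for d in [c-50*x,]: print('tile foot right pred',d)
mid=(P[0]+P[1])[:2]/2;print('corner from side',mid+190*y)
# improved top subpixel: refine edge directions with gradient on top image
print(proj('top',[[*(c+sx*65*x+sy*y)/1000,.018] for sx,sy in [(1,-190),(-1,-190),(-1,30),(1,30)]]).round(1))
E
```

```text
[[569.   42.5  18. ]
 [446.3  65.5  18. ]
 [485.8 279.1  18. ]
 [498.5 249.9  18. ]]
long 79.52453804687693 217.25544129566447 across 169.37551363644653 124.90537808481277
tile foot right pred [500.23725462 245.41177627]
corner from side [542.27052279 240.799463  ]
[[260.4 210. ]
 [246.5 268.3]
 [146.2 246.8]
 [162.  189.2]]
```

>>> drive_tool(
  increments=[
    {"delta_pos": [0,0,0],"turn": -0.087,"jaw": -1},
    {"delta_pos": [15,-4,0],"turn": 0,"jaw": -1},
    {"delta_pos": [35,-9,0],"turn": 0,"jaw": -1},
    {"delta_pos": [35,-9,0],"turn": 0,"jaw": -1},
    {"delta_pos": [35,-9,0],"turn": 0,"jaw": -1},
    {"delta_pos": [35,-9,0],"turn": 0,"jaw": -1},
    {"delta_pos": [35,-9,0],"turn": 0,"jaw": -1},
    {"delta_pos": [35,-9,0],"turn": 0,"jaw": -1},
  ],
)

```text
time: 12.67
tool_pos: [0.5468, -0.0074, 0.3351]
tcp_rot: [-2.415, -2.004, 0.005]
wrist_force: [1.3, -0.1, -4.7]
width: 0.225
grip_force: 60.2
```

>>> drive_tool(
  increments=[
    {"delta_pos": [35,-9,0],"turn": 0,"jaw": -1},
    {"delta_pos": [35,-9,0],"turn": 0,"jaw": -1},
    {"delta_pos": [35,-9,0],"turn": 0,"jaw": -1},
    {"delta_pos": [35,-9,0],"turn": 0,"jaw": -1},
    {"delta_pos": [35,-9,0],"turn": 0,"jaw": -1},
    {"delta_pos": [15,-2,0],"turn": 0,"jaw": -1},
    {"delta_pos": [0,0,0],"turn": 0,"jaw": -1},
    {"delta_pos": [0,0,0],"turn": 0,"jaw": -1},
  ],
)

```text
time: 13.33
tool_pos: [0.5357, 0.1869, 0.3354]
tcp_rot: [-2.413, -2.009, 0.006]
wrist_force: [-0.3, -0.4, -3.6]
width: 0.228
grip_force: 60.1
```

```bash
python3 - <<'E'
from h import *
plan([538.9,187.8,266],-10.5)
p,c=cam('top');q,c=cam('wrist')
a=cv2.resize(np.array(p)[140:290,120:300],None,fx=2.4,fy=2.4,interpolation=2)
b=cv2.resize(np.array(q),(368,276))
o=np.zeros((360,800,3),np.uint8);o[:,:432]=a;o[:276,432:]=b
save('v5.png',o)
E
```

```text
t 13.33 pos [535.7 186.9 335.4] yawY -10.43 zax [-0.004 -0.001 -1.   ] q6 0.474 F [-0.3 -0.4 -3.6] T [0.08 0.01 0.  ] w 0.228 g 60.1
tool z turn 0.001 delta in present tool axes [ 1.6  3.3 69.3] after-turn [ 1.6  3.3 69.3]
```

View pics/v5.png

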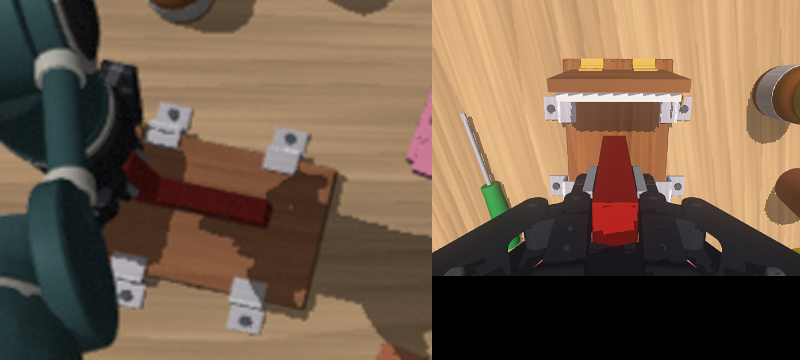

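The square is centred and parallel over the board, facing the tile. I'll lower it.

>>> drive_tool(
  increments=[
    {"delta_pos": [0,2,25],"turn": 0,"jaw": -1},
    {"delta_pos": [0,0,25],"turn": 0,"jaw": -1},
    {"delta_pos": [0,0,17],"turn": 0,"jaw": -1},
    {"delta_pos": [0,0,4],"turn": 0,"jaw": -1},
    {"delta_pos": [0,0,0],"turn": 0,"jaw": -1},
  ],
)

```text
time: 13.85
tool_pos: [0.538, 0.1839, 0.2644]
tcp_rot: [-2.417, -2.004, 0.007]
wrist_force: [0.5, 0.0, -3.5]
width: 0.225
grip_force: 60.1
```

>>> drive_tool(
  increments=[
    {"delta_pos": [0,0,2.5],"turn": 0,"jaw": -1},
    {"delta_pos": [0,0,2.5],"turn": 0,"jaw": -1},
    {"delta_pos": [0,0,1],"turn": 0,"jaw": -1},
    {"delta_pos": [0,0,0],"turn": 0,"jaw": -1},
    {"delta_pos": [0,0,0],"turn": 0,"jaw": -1},
  ],
)

```text
time: 14.27
tool_pos: [0.5393, 0.1854, 0.2615]
tcp_rot: [2.416, 2.008, 0.002]
wrist_force: [-0.2, -0.1, -3.8]
width: 0.229
grip_force: 60.2
```

>>> drive_tool(
  increments=[
    {"delta_pos": [0,0,2],"turn": 0,"jaw": -1},
    {"delta_pos": [0,0,0],"turn": 0,"jaw": -1},
    {"delta_pos": [0,0,0],"turn": 0,"jaw": -1},
  ],
)

```text
time: 14.52
tool_pos: [0.5389, 0.1854, 0.2587]
tcp_rot: [-2.416, -2.008, 0.0]
wrist_force: [-0.0, -0.8, -4.7]
width: 0.223
grip_force: 60.2
```

>>> drive_tool(
  increments=[
    {"delta_pos": [0,0,1.5],"turn": 0,"jaw": -1},
    {"delta_pos": [0,0,0],"turn": 0,"jaw": -1},
    {"delta_pos": [0,0,0],"turn": 0,"jaw": -1},
  ],
)

```text
time: 14.77
tool_pos: [0.5389, 0.1854, 0.257]
tcp_rot: [-2.416, -2.008, 0.001]
wrist_force: [-0.5, -0.2, -3.6]
width: 0.227
grip_force: 60.2
```

>>> drive_tool(
  increments=[
    {"delta_pos": [0,0,1.5],"turn": 0,"jaw": -1},
    {"delta_pos": [0,0,0],"turn": 0,"jaw": -1},
    {"delta_pos": [0,0,0],"turn": 0,"jaw": -1},
  ],
)

```text
time: 15.02
tool_pos: [0.5392, 0.1855, 0.2559]
tcp_rot: [2.416, 2.008, 0.001]
wrist_force: [-0.9, 0.2, -2.5]
width: 0.229
grip_force: 60.6
```

>>> drive_tool(
  increments=[
    {"delta_pos": [0,0,1],"turn": 0,"jaw": -1},
    {"delta_pos": [0,0,0],"turn": 0,"jaw": -1},
    {"delta_pos": [0,0,0],"turn": 0,"jaw": -1},
  ],
)

```text
time: 15.27
tool_pos: [0.5392, 0.1855, 0.2558]
tcp_rot: [2.416, 2.008, 0.001]
wrist_force: [-2.5, 1.2, 5.9]
width: 0.228
grip_force: 61.4
```

>>> drive_tool(
  increments=[
    {"delta_pos": [0,0,1],"turn": 0,"jaw": -1},
    {"delta_pos": [0,0,0],"turn": 0,"jaw": -1},
    {"delta_pos": [0,0,0],"turn": 0,"jaw": -1},
  ],
)

```text
time: 15.52
tool_pos: [0.5393, 0.1856, 0.2558]
tcp_rot: [2.416, 2.008, 0.001]
wrist_force: [-5.3, 0.1, 11.6]
width: 0.227
grip_force: 62.3
```

>>> drive_tool(
  increments=[
    {"delta_pos": [3,0,0],"turn": 0,"jaw": -1},
    {"delta_pos": [4,0,0],"turn": 0,"jaw": -1},
    {"delta_pos": [4,0,0],"turn": 0,"jaw": -1},
    {"delta_pos": [4,0,0],"turn": 0,"jaw": -1},
    {"delta_pos": [3,0,0],"turn": 0,"jaw": -1},
    {"delta_pos": [0,0,0],"turn": 0,"jaw": -1},
  ],
)

```text
time: 16.02
tool_pos: [0.5429, 0.202, 0.2554]
tcp_rot: [2.412, 2.007, -0.002]
wrist_force: [-3.0, -6.8, 9.7]
width: 0.227
grip_force: 62.0
```

>>> drive_tool(
  increments=[
    {"delta_pos": [2,0,0],"turn": 0,"jaw": -1},
    {"delta_pos": [2,0,0],"turn": 0,"jaw": -1},
    {"delta_pos": [2,0,0],"turn": 0,"jaw": -1},
    {"delta_pos": [2,0,0],"turn": 0,"jaw": -1},
    {"delta_pos": [0,0,0],"turn": 0,"jaw": -1},
  ],
)

```text
time: 16.43
tool_pos: [0.5446, 0.2096, 0.2553]
tcp_rot: [2.412, 2.007, -0.002]
wrist_force: [-2.1, -8.2, 8.0]
width: 0.23
grip_force: 61.9
```

>>> drive_tool(
  increments=[
    {"delta_pos": [1.5,0,0],"turn": 0,"jaw": -1},
    {"delta_pos": [1.5,0,0],"turn": 0,"jaw": -1},
    {"delta_pos": [0,0,0],"turn": 0,"jaw": -1},
    {"delta_pos": [0,0,0],"turn": 0,"jaw": -1},
  ],
)

```text
time: 16.77
tool_pos: [0.5451, 0.2124, 0.2553]
tcp_rot: [2.412, 2.007, -0.002]
wrist_force: [-1.1, -7.8, 9.0]
width: 0.227
grip_force: 62.0
```

>>> drive_tool(
  increments=[
    {"delta_pos": [1.5,0,0],"turn": 0,"jaw": -1},
    {"delta_pos": [1.5,0,0],"turn": 0,"jaw": -1},
    {"delta_pos": [0,0,0],"turn": 0,"jaw": -1},
    {"delta_pos": [0,0,0],"turn": 0,"jaw": -1},
  ],
)

```text
time: 17.1
tool_pos: [0.5457, 0.215, 0.2553]
tcp_rot: [2.411, 2.007, -0.003]
wrist_force: [-2.0, -8.2, 9.2]
width: 0.226
grip_force: 62.1
```

>>> drive_tool(
  increments=[
    {"delta_pos": [1.5,0,0],"turn": 0,"jaw": -1},
    {"delta_pos": [0,0,0],"turn": 0,"jaw": -1},
    {"delta_pos": [0,0,0],"turn": 0,"jaw": -1},
  ],
)

```text
time: 17.35
tool_pos: [0.5459, 0.2163, 0.2554]
tcp_rot: [2.411, 2.007, -0.003]
wrist_force: [-1.5, -10.6, 9.5]
width: 0.226
grip_force: 62.1
```

>>> drive_tool(
  increments=[
    {"delta_pos": [1.5,0,0],"turn": 0,"jaw": -1},
    {"delta_pos": [0,0,0],"turn": 0,"jaw": -1},
    {"delta_pos": [0,0,0],"turn": 0,"jaw": -1},
  ],
)

```text
time: 17.6
tool_pos: [0.5462, 0.2178, 0.2554]
tcp_rot: [2.411, 2.007, -0.003]
wrist_force: [-2.3, -9.9, 9.6]
width: 0.229
grip_force: 62.1
```

>>> drive_tool(
  increments=[
    {"delta_pos": [1.5,0,0],"turn": 0,"jaw": -1},
    {"delta_pos": [0,0,0],"turn": 0,"jaw": -1},
    {"delta_pos": [0,0,0],"turn": 0,"jaw": -1},
  ],
)

```text
time: 17.85
tool_pos: [0.5465, 0.2193, 0.2554]
tcp_rot: [2.411, 2.007, -0.003]
wrist_force: [-1.3, -10.1, 9.5]
width: 0.226
grip_force: 62.1
```

Force is steady at about 10 N, so the tile is moving. I'll continue until it rises sharply.

>>> drive_tool(
  increments=[
    {"delta_pos": [1.5,0,0],"turn": 0,"jaw": -1},
    {"delta_pos": [0,0,0],"turn": 0,"jaw": -1},
    {"delta_pos": [0,0,0],"turn": 0,"jaw": -1},
  ],
)

```text
time: 18.1
tool_pos: [0.5467, 0.2208, 0.2554]
tcp_rot: [2.412, 2.006, -0.003]
wrist_force: [-2.5, -10.6, 9.4]
width: 0.228
grip_force: 62.1
```

>>> drive_tool(
  increments=[
    {"delta_pos": [1.5,0,0],"turn": 0,"jaw": -1},
    {"delta_pos": [0,0,0],"turn": 0,"jaw": -1},
    {"delta_pos": [0,0,0],"turn": 0,"jaw": -1},
  ],
)

```text
time: 18.35
tool_pos: [0.547, 0.2222, 0.2554]
tcp_rot: [2.411, 2.007, -0.003]
wrist_force: [-1.4, -9.9, 9.7]
width: 0.225
grip_force: 62.1
```

>>> drive_tool(
  increments=[
    {"delta_pos": [1.2,0,0],"turn": 0,"jaw": -1},
    {"delta_pos": [0,0,0],"turn": 0,"jaw": -1},
    {"delta_pos": [0,0,0],"turn": 0,"jaw": -1},
  ],
)

```text
time: 18.6
tool_pos: [0.5473, 0.2234, 0.2554]
tcp_rot: [2.411, 2.006, -0.003]
wrist_force: [-2.4, -9.5, 9.3]
width: 0.224
grip_force: 62.1
```

>>> drive_tool(
  increments=[
    {"delta_pos": [1,0,0],"turn": 0,"jaw": -1},
    {"delta_pos": [0,0,0],"turn": 0,"jaw": -1},
    {"delta_pos": [0,0,0],"turn": 0,"jaw": -1},
  ],
)

```text
time: 18.85
tool_pos: [0.5474, 0.2243, 0.2554]
tcp_rot: [2.411, 2.006, -0.003]
wrist_force: [-1.6, -11.0, 9.8]
width: 0.228
grip_force: 62.1
```

>>> drive_tool(
  increments=[
    {"delta_pos": [1,0,0],"turn": 0,"jaw": -1},
    {"delta_pos": [0,0,0],"turn": 0,"jaw": -1},
    {"delta_pos": [0,0,0],"turn": 0,"jaw": -1},
  ],
)

```text
time: 19.1
tool_pos: [0.5476, 0.2253, 0.2553]
tcp_rot: [2.411, 2.006, -0.003]
wrist_force: [-2.0, -10.9, 9.1]
width: 0.226
grip_force: 62.1
```

```bash
python3 - <<'E'
from h import *
st()
q,c=cam('side');q=np.array(q)
save('v6.png',cv2.resize(q[200:370,100:330],None,fx=3.4,fy=3.4,interpolation=2))
E
```

```text
t 19.1 pos [547.6 225.3 255.3] yawY -10.47 zax [ 0.001 -0.005 -1.   ] q6 0.536 F [ -2.  -10.9   9.1] T [-2.05  0.38 -0.02] w 0.226 g 62.1
```

View pics/v6.png

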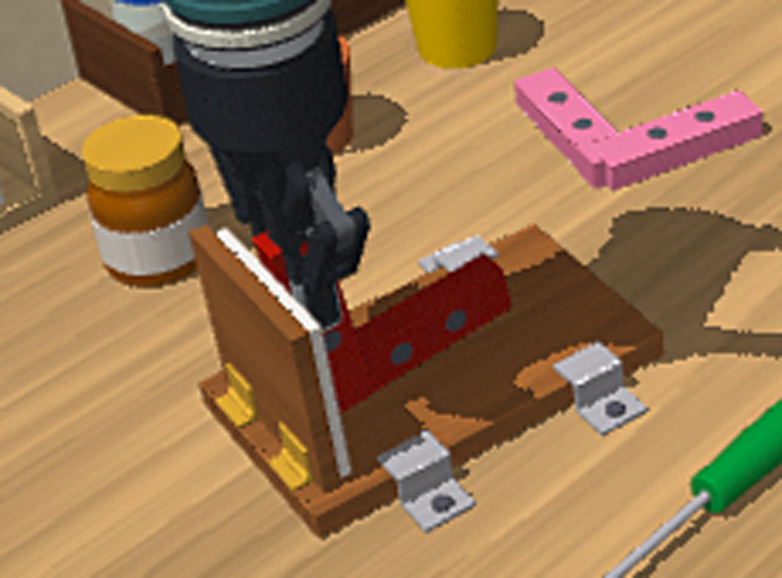

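The square is flat on the board, its vertical leg is against the tile, and the tile looks near upright: its right edge runs (345,475)→(316,333). I'll press on until there is a firm stop.

>>> drive_tool(
  increments=[
    {"delta_pos": [1,0,0],"turn": 0,"jaw": -1},
    {"delta_pos": [0,0,0],"turn": 0,"jaw": -1},
    {"delta_pos": [0,0,0],"turn": 0,"jaw": -1},
  ],
)

```text
time: 19.4
tool_pos: [0.5478, 0.2263, 0.2554]
tcp_rot: [2.411, 2.006, -0.003]
wrist_force: [-1.2, -10.8, 10.6]
width: 0.223
grip_force: 62.1
```

>>> drive_tool(
  increments=[
    {"delta_pos": [1,0,0],"turn": 0,"jaw": -1},
    {"delta_pos": [0,0,0],"turn": 0,"jaw": -1},
    {"delta_pos": [0,0,0],"turn": 0,"jaw": -1},
  ],
)

```text
time: 19.65
tool_pos: [0.548, 0.2273, 0.2553]
tcp_rot: [2.411, 2.006, -0.003]
wrist_force: [-2.5, -9.1, 9.4]
width: 0.227
grip_force: 62.1
```

```bash
python3 -c "
from h import *
st();hyp
q,c=cam('side')
print(proj('side',[[.5002,.2454,.018],[.5002,.2454,.118]]))
"
```

```text
t 19.65 pos [548.  227.3 255.3] yawY -10.48 zax [ 0.001 -0.005 -1.   ] q6 0.539 F [-2.5 -9.1  9.4] T [-1.94  0.35 -0.04] w 0.227 g 62.1
[[203.04684684 337.29455033]
 [195.22629217 293.81821843]]
```

```bash
cat >> h.py <<'E'
def sq(dp=0,pos=None):
    s=bot.read_state();p=(s['tool_pos']*1000 if pos is None else np.array(pos))
    a=np.radians(79.5);y=np.array([np.cos(a),np.sin(a),0]);x=np.array([np.sin(a),-np.cos(a),0]);z=np.array([0,0,1.])
    base=np.array([p[0],p[1],18.])+15*y
    # X along leg (away from tile) pitched about base at x=8
    X=lambda lx,h,l:(base-y*(8+np.cos(dp)*(lx-8)-np.sin(dp)*h)+z*(np.sin(dp)*(lx-8)+np.cos(dp)*h)+x*l)/1000
    return X
E
python3 - <<'E'
from h import *
for dp in (0,.05,.1):
    X=sq(dp,[547.6,225.3,0])
    pt=[X(48,15,-10),X(83,15,-10),X(120,0,-10),X(120,30,-10),X(30,120,-10),X(0,120,-10),X(8,0,-10)]
    print(dp,((proj('side',pt)-[100,200])*3.4).round(0).tolist())
E
```

```text
0 [[381.0, 367.0], [437.0, 340.0], [497.0, 332.0], [492.0, 290.0], [325.0, 226.0], [271.0, 250.0], [319.0, 421.0]]
0.05 [[379.0, 365.0], [435.0, 335.0], [495.0, 324.0], [488.0, 284.0], [314.0, 229.0], [260.0, 256.0], [319.0, 421.0]]
0.1 [[378.0, 363.0], [433.0, 331.0], [494.0, 317.0], [485.0, 277.0], [303.0, 233.0], [249.0, 262.0], [319.0, 421.0]]
```

Hole-to-hole slope suggests the square has pitched in the grip, with the toe lifted. I'll measure the tile lean and square pitch numerically.

```bash
cat >> h.py <<'E'
def lean(img,dbg=0):
    g=np.array(img).astype(int)
    pts=[]
    for r in range(300,336):
        row=g[r,180:212];m=(row.min(1)>(row.max()*0.0+150))&(row.max(1)-row.min(1)<40)
        x=np.where(m)[0]+180
        if len(x) and len(x)<9: pts.append((x.mean(),r,len(x)))
    pts=np.array(pts)
    k=np.polyfit(pts[:,1],pts[:,0],1);res=pts[:,0]-np.polyval(k,pts[:,1]);ok=abs(res)<1
    k=np.polyfit(pts[ok,1],pts[ok,0],1)
    a=np.radians(79.5);y=np.array([np.cos(a),np.sin(a),0]);x=np.array([np.sin(a),-np.cos(a),0])
    F=np.array([.5494,.2363,.018])-.05*x+.003*y
    ls=np.linspace(-.15,.2,36);sl=[]
    for l in ls:
        d=np.cos(l)*np.array([0,0,1])-np.sin(l)*y
        q=proj('side',[F+.01*d,F+.09*d]);sl.append((q[1,0]-q[0,0])/(q[1,1]-q[0,1]))
    print('n',ok.sum(),'slope',k[0].round(4),'lean',np.interp(k[0],sl,ls) if sl[1]>sl[0] else np.interp(-k[0],-np.array(sl),ls))
E
python3 - <<'E'
from h import *
q,_=cam('side')
lean(cv2.cvtColor(cv2.imread('pics/side1.png'),cv2.COLOR_BGR2RGB))
lean(q);save('s_now.png',q)
# holes: grey blobs on red
g=np.array(q).astype(int)[260:320,185:260]
w=np.array(cam('wrist')[0]);save('w_now.png',w)
m=(g.max(2)-g.min(2)<35)&(g.max(2)<130)&(g.max(2)>50)
n,l,s,c=cv2.connectedComponentsWithStats(m.astype(np.uint8))
for i in range(1,n):
    if 8<s[i,4]<80: print((c[i]+[185,260]).round(1),s[i,4])
X=sq(0);print(proj('side',[X(48,15,-10),X(83,15,-10),X(15,45,-10)]))
E
```

```text
Traceback (most recent call last):
  File "h.py", line 69, in lean
    k=np.polyfit(pts[:,1],pts[:,0],1);res=pts[:,0]-np.polyval(k,pts[:,1]);ok=abs(res)<1
                 ~~~^^^^^
IndexError: too many indices for array: array is 1-dimensional, but 2 were indexed
```

```bash
python3 - <<'E'
import re
s=open('h.py').read()
s=s.replace("m=(row.min(1)>(row.max()*0.0+150))&(row.max(1)-row.min(1)<40)\n        x=np.where(m)[0]+180","b=(row[:,2]-0.5*row[:,0]-5*0).clip(0);b=np.where(b>25,b,0)\n        x=np.where(b>0)[0]+180")
s=s.replace("pts.append((x.mean(),r,len(x)))","pts.append(((x*b[x-180]).sum()/b.sum(),r,len(x)))")
open('h.py','w').write(s)
E
python3 - <<'E'
from h import *
a=cv2.cvtColor(cv2.imread('pics/side1.png'),cv2.COLOR_BGR2RGB)
print(a[318,190:210].tolist())
lean(a)
q,_=cam('side');save('s_now.png',q);print(np.array(q)[318,190:210].tolist())
lean(q)
g=np.array(q).astype(int)[260:320,185:260]
m=(g.max(2)-g.min(2)<35)&(g.max(2)<130)&(g.max(2)>50)
n,l,s,c=cv2.connectedComponentsWithStats(m.astype(np.uint8))
for i in range(1,n):
    if 8<s[i,4]<80: print((c[i]+[185,260]).round(1),s[i,4])
X=sq(0);print(proj('side',[X(48,15,-10),X(83,15,-10),X(15,45,-10)]))
E
```

```text
[[126, 77, 37], [128, 80, 38], [131, 81, 38], [103, 66, 32], [85, 52, 27], [84, 51, 26], [86, 51, 25], [85, 52, 25], [93, 61, 39], [130, 128, 124], [134, 133, 130], [124, 115, 108], [79, 55, 40], [75, 42, 18], [80, 48, 26], [80, 49, 25], [81, 50, 26], [81, 50, 27], [83, 51, 29], [80, 48, 25]]
n 34 slope 0.0721 lean 0.08648494649012409
[[88, 52, 28], [93, 57, 29], [92, 57, 30], [88, 49, 19], [107, 85, 70], [135, 132, 128], [137, 136, 131], [139, 142, 138], [118, 74, 69], [62, 15, 10], [89, 13, 9], [96, 12, 11], [97, 16, 12], [94, 14, 9], [95, 17, 11], [89, 33, 18], [81, 53, 26], [81, 53, 25], [84, 54, 29], [84, 53, 29]]
n 31 slope 0.2431 lean -0.04413918894213767
[186.8 286.8] 20
[197.6 287. ] 9
[232.5 294.5] 27
[195.6 299.1] 35
[216.6 304.2] 27
[[211.14458145 308.56766434]
 [227.61640681 300.35531108]
 [192.76572835 303.96314551]]
```

The side view gives a tile lean of about -0.044, where the start was +0.086. The high grip let the square pitch about 0.05 and pushed the tile past square. To mend it I'll back off and set the square down, push the tile forward from behind with closed fingertips, then regrasp low on the x leg and press in without pitching.

>>> drive_tool(
  increments=[
    {"delta_pos": [-3,0,-1.5],"turn": 0,"jaw": -1},
    {"delta_pos": [-8,0,0],"turn": 0,"jaw": -1},
    {"delta_pos": [-12,0,0],"turn": 0,"jaw": -1},
    {"delta_pos": [-12,0,0],"turn": 0,"jaw": -1},
    {"delta_pos": [-6,0,0],"turn": 0,"jaw": -1},
    {"delta_pos": [0,0,0],"turn": 0,"jaw": -0.6},
    {"delta_pos": [0,0,0],"turn": 0,"jaw": -0.3},
    {"delta_pos": [0,0,0],"turn": 0,"jaw": 0},
  ],
)

```text
time: 20.47
tool_pos: [0.5394, 0.1885, 0.2549]
tcp_rot: [2.416, 2.008, -0.002]
wrist_force: [0.3, 0.3, 0.1]
width: 0.478
grip_force: 0.0
```

>>> drive_tool(
  increments=[
    {"delta_pos": [0,0,0],"turn": 0,"jaw": 0},
    {"delta_pos": [0,0,-10],"turn": 0,"jaw": 0},
    {"delta_pos": [0,0,-35],"turn": 0,"jaw": 0},
    {"delta_pos": [0,0,-35],"turn": 0,"jaw": 0},
    {"delta_pos": [0,0,-20],"turn": 0,"jaw": 0},
    {"delta_pos": [0,0,0],"turn": 0,"jaw": 0},
  ],
)

```text
time: 20.97
tool_pos: [0.5418, 0.1899, 0.3624]
tcp_rot: [2.412, 2.006, 0.016]
wrist_force: [0.9, 0.7, 0.7]
width: 0.501
grip_force: 0.0
```

```bash
python3 - <<'E'
from h import *
c=np.array([549.4,236.3]);a=np.radians(79.5);y=np.array([np.cos(a),np.sin(a)])
p=np.array(cam('wrist')[0]);save('w5.png',p)
s,_=st();np.savez('w5.npz',**np.load('wrist.npz'))
plan([*(c+65*y),370],-10.5)
plan([*(c+65*y),270],-10.5)
print('jar',unproj('top',[[193,140]],.03),'wristjar')
# square top (bright red) & pieces in wrist image
q,_=cam('side');lean(q)
g=p.astype(int);m=((g[...,0]>110)&(g[...,1]<70)&(g[...,2]<70)).astype(np.uint8)
n,l,st_,ce=cv2.connectedComponentsWithStats(m)
for i in range(1,n):
    if st_[i,4]>300: print(st_[i])
for r in range(150,330,12):
    x=np.where(m[r])[0]
    if len(x)>4: print(r,x.min(),x.max(),end=' | ')
E
```

```text
t 21.02 pos [541.  189.6 359.5] yawY -10.51 zax [ 0.007  0.002 -1.   ] q6 0.477 F [-0.2 -0.  -0.3] T [ 0.02  0.03 -0.04] w 0.499 g 0.0
t 21.02 pos [541.  189.6 359.5] yawY -10.51 zax [ 0.007  0.002 -1.   ] q6 0.477 F [-0.2 -0.  -0.3] T [ 0.02  0.03 -0.04] w 0.499 g 0.0
tool z turn -0.0 delta in present tool axes [112.4  -0.2 -10.1] after-turn [ 1.124e+02 -1.000e-01 -1.010e+01]
t 21.02 pos [541.  189.6 359.5] yawY -10.51 zax [ 0.007  0.002 -1.   ] q6 0.477 F [-0.2 -0.  -0.3] T [ 0.02  0.03 -0.04] w 0.499 g 0.0
tool z turn -0.0 delta in present tool axes [112.1  -0.8  89.9] after-turn [112.1  -0.8  89.9]
jar [[0.72906332 0.19139243 0.03      ]] wristjar
n 34 slope 0.2439 lean -0.044681886712526084
[ 290  220   40  130 4244]
222 298 323 | 234 296 325 | 246 294 326 | 258 293 328 | 270 290 329 | 282 290 328 | 294 290 621 | 306 291 606 | 318 291 630 |
```

>>> drive_tool(
  increments=[
    {"delta_pos": [32,0,0],"turn": 0,"jaw": -1},
    {"delta_pos": [35,0,0],"turn": 0,"jaw": -1},
    {"delta_pos": [35,0,0],"turn": 0,"jaw": -1},
    {"delta_pos": [10,0,0],"turn": 0,"jaw": -1},
    {"delta_pos": [0,0,30],"turn": 0,"jaw": -1},
    {"delta_pos": [0,0,35],"turn": 0,"jaw": -1},
    {"delta_pos": [0,0,22],"turn": 0,"jaw": -1},
    {"delta_pos": [0,0,0],"turn": 0,"jaw": -1},
  ],
)

```text
time: 21.73
tool_pos: [0.5565, 0.2974, 0.2598]
tcp_rot: [-2.413, -2.007, 0.023]
wrist_force: [-0.6, -1.7, -1.3]
width: -0.004
grip_force: 0.0
```

>>> drive_tool(
  increments=[
    {"delta_pos": [-10,0,0],"turn": 0,"jaw": -1},
    {"delta_pos": [-8,0,0],"turn": 0,"jaw": -1},
    {"delta_pos": [-5,0,0],"turn": 0,"jaw": -1},
    {"delta_pos": [-4,0,0],"turn": 0,"jaw": -1},
    {"delta_pos": [0,0,0],"turn": 0,"jaw": -1},
  ],
)

```text
time: 22.15
tool_pos: [0.5558, 0.2716, 0.2702]
tcp_rot: [2.417, 2.006, 0.004]
wrist_force: [0.6, 0.2, -0.5]
width: 0.002
grip_force: 0.0
```

>>> drive_tool(
  increments=[
    {"delta_pos": [-2,0,0],"turn": 0,"jaw": -1},
    {"delta_pos": [-2,0,0],"turn": 0,"jaw": -1},
    {"delta_pos": [-2,0,0],"turn": 0,"jaw": -1},
    {"delta_pos": [0,0,0],"turn": 0,"jaw": -1},
  ],
)

```text
time: 22.48
tool_pos: [0.5546, 0.2669, 0.2691]
tcp_rot: [2.416, 2.008, 0.004]
wrist_force: [0.5, 1.6, 1.6]
width: 0.002
grip_force: 1.3
```

```bash
python3 - <<'E'
from h import *
st();q,_=cam('side');lean(q)
E
```

```text
t 22.48 pos [554.6 266.9 269.1] yawY -10.54 zax [ 0.002  0.001 -1.   ] q6 0.592 F [0.5 1.6 1.6] T [ 0.32 -0.18 -0.  ] w 0.002 g 1.3
n 34 slope 0.1854 lean -0.0023749930188904844
```

>>> drive_tool(
  increments=[
    {"delta_pos": [-2,0,0],"turn": 0,"jaw": -1},
    {"delta_pos": [-2,0,0],"turn": 0,"jaw": -1},
    {"delta_pos": [-2,0,0],"turn": 0,"jaw": -1},
    {"delta_pos": [-1,0,0],"turn": 0,"jaw": -1},
    {"delta_pos": [0,0,0],"turn": 0,"jaw": -1},
    {"delta_pos": [0,0,0],"turn": 0,"jaw": -1},
  ],
)

```text
time: 23.03
tool_pos: [0.5529, 0.2596, 0.2681]
tcp_rot: [2.416, 2.008, -0.0]
wrist_force: [2.0, 1.8, 1.2]
width: 0.001
grip_force: 1.3
```

```bash
python3 - <<'E'
from h import *
st();q,_=cam('side');lean(q)
E
```

```text
t 23.03 pos [552.9 259.6 268.1] yawY -10.55 zax [-0. -0. -1.] q6 0.583 F [2.  1.8 1.2] T [ 0.34 -0.35 -0.02] w 0.001 g 1.3
n 34 slope 0.0647 lean 0.0926413090654691
```

The tile leans in again at about +0.09. I'll return over the square's x leg.

>>> drive_tool(
  increments=[
    {"delta_pos": [12,0,0],"turn": 0,"jaw": -1},
    {"delta_pos": [0,0,-30],"turn": 0,"jaw": -1},
    {"delta_pos": [0,0,-40],"turn": 0,"jaw": -1},
    {"delta_pos": [0,0,-32],"turn": 0,"jaw": -0.5},
    {"delta_pos": [-33,0,0],"turn": 0,"jaw": 0},
    {"delta_pos": [-40,0,0],"turn": 0,"jaw": 0},
    {"delta_pos": [-40,0,0],"turn": 0,"jaw": 0},
    {"delta_pos": [-40,0,0],"turn": 0,"jaw": 0},
  ],
)

```text
time: 23.75
tool_pos: [0.5259, 0.1204, 0.3693]
tcp_rot: [-2.414, -2.009, 0.005]
wrist_force: [0.5, -0.6, -0.3]
width: 0.499
grip_force: 0.0
```

>>> drive_tool(
  increments=[
    {"delta_pos": [0,0,0],"turn": 0,"jaw": 0},
    {"delta_pos": [0,0,0],"turn": 0,"jaw": 0},
  ],
)

```text
time: 23.92
tool_pos: [0.5262, 0.1197, 0.3692]
tcp_rot: [-2.418, -2.003, 0.004]
wrist_force: [-0.6, 0.4, 0.6]
width: 0.497
grip_force: 0.0
```

```bash
python3 - <<'E'
from h import *
s,_=st()
q,_=cam('side');lean(q)
g=np.array(q).astype(int)[240:330,185:280]
m=(g.max(2)-g.min(2)<35)&(g.max(2)<130)&(g.max(2)>50)
n,l,t,c=cv2.connectedComponentsWithStats(m.astype(np.uint8))
for i in range(1,n):
    if 12<t[i,4]<80: print((c[i]+[185,240]).round(1),t[i,4])
for d in (-5,0,5):
  X=sq(0,[540-d*.18,189-d*.98,0]);print(d,proj('side',[X(48,15,-10),X(83,15,-10),X(15,48,-10),X(15,83,-10)]).round(1).tolist())
p=np.array(cam('wrist')[0]).astype(int);m=((p[...,0]>75)&(p[...,1]<p[...,0]*.35)&(p[...,2]<p[...,0]*.35))
for r in range(120,400,15):
    x=np.where(m[r,200:450])[0]+200
    if len(x)>8: print(r,x.min(),x.max(),end=' | ')
X=sq(0,[540,189,0]);print('\npred',proj('wrist',[X(0,120,-10),X(0,120,10),X(30,120,-10),X(30,120,10),X(120,30,-10),X(120,30,10)]).round(0).tolist())
E
```

```text
t 23.92 pos [526.2 119.7 369.2] yawY -10.74 zax [-0.003 -0.001 -1.   ] q6 0.365 F [-0.6  0.4  0.6] T [0.08 0.02 0.01] w 0.497 g 0.0
n 34 slope 0.0637 lean 0.09342580071550635
[216.1 274.9] 31
[239.  277.8] 15
[252.5 289. ] 24
[218.5 290.2] 26
[236.7 296.7] 27
[201.5 316.5] 26
[223.4 328.1] 19
-5 [[227.5, 300.8], [243.4, 292.8], [209.7, 294.7], [207.2, 279.5]]
0 [[229.8, 299.6], [245.6, 291.7], [212.1, 293.6], [209.7, 278.4]]
5 [[232.1, 298.5], [247.9, 290.6], [214.5, 292.4], [212.2, 277.2]]
120 299 339 | 135 299 339 | 150 299 339 | 165 299 339 | 180 301 337 | 195 306 332 | 210 307 332 | 225 306 332 | 240 306 332 | 255 307 332 | 270 307 331 | 
pred [[296.0, 90.0], [339.0, 90.0], [297.0, 156.0], [339.0, 156.0], [305.0, 270.0], [332.0, 270.0]]
```

The square stands upright and flat (the hole slope matches) about 8 mm further back than assumed. I'll shift 6 mm back and grip low on the x leg.

>>> drive_tool(
  increments=[
    {"delta_pos": [-6,0,25],"turn": 0,"jaw": 0},
    {"delta_pos": [0,0,38],"turn": 0,"jaw": 0},
    {"delta_pos": [0,0,38],"turn": 0,"jaw": 0},
    {"delta_pos": [0,0,35],"turn": 0,"jaw": 0},
    {"delta_pos": [0,0,22],"turn": 0,"jaw": 0},
    {"delta_pos": [0,0,8],"turn": 0,"jaw": 0},
    {"delta_pos": [0,0,0],"turn": 0,"jaw": 0},
    {"delta_pos": [0,0,0],"turn": 0,"jaw": 0},
  ],
  grip_force=80,
)

```text
time: 24.68
tool_pos: [0.5265, 0.1163, 0.2044]
tcp_rot: [-2.415, -2.01, 0.0]
wrist_force: [-0.4, 0.0, 0.6]
width: 0.498
grip_force: 0.0
```

```bash
python3 -c "
from h import *
st()"
```

```text
t 24.68 pos [526.5 116.3 204.4] yawY -10.46 zax [-0.  0. -1.] q6 0.354 F [-0.4  0.   0.6] T [ 0.01 -0.03  0.  ] w 0.498 g 0.0
```

>>> drive_tool(
  increments=[
    {"delta_pos": [0,0,5],"turn": 0,"jaw": 0},
    {"delta_pos": [0,0,3],"turn": 0,"jaw": 0},
    {"delta_pos": [0,0,0],"turn": 0,"jaw": -0.3},
    {"delta_pos": [0,0,0],"turn": 0,"jaw": -0.5},
    {"delta_pos": [0,0,0],"turn": 0,"jaw": -1},
    {"delta_pos": [0,0,0],"turn": 0,"jaw": -1},
    {"delta_pos": [0,0,0],"turn": 0,"jaw": -1},
    {"delta_pos": [0,0,0],"turn": 0,"jaw": -1},
  ],
  grip_force=80,
)

```text
time: 25.35
tool_pos: [0.5264, 0.1153, 0.1973]
tcp_rot: [2.416, 2.007, 0.002]
wrist_force: [-1.5, -1.1, 5.9]
width: 0.219
grip_force: 79.9
```

```bash
python3 -c "
from h import *
st()"
```

```text
t 25.35 pos [526.4 115.3 197.3] yawY -10.55 zax [ 0.001  0.    -1.   ] q6 0.353 F [-1.5 -1.1  5.9] T [-0.01  0.35  0.05] w 0.219 g 79.9
```

>>> drive_tool(
  increments=[
    {"delta_pos": [3,0,0],"turn": 0,"jaw": -1},
    {"delta_pos": [5,0,0],"turn": 0,"jaw": -1},
    {"delta_pos": [5,0,0],"turn": 0,"jaw": -1},
    {"delta_pos": [5,0,0],"turn": 0,"jaw": -1},
    {"delta_pos": [4,0,0],"turn": 0,"jaw": -1},
    {"delta_pos": [0,0,0],"turn": 0,"jaw": -1},
  ],
)

```text
time: 25.85
tool_pos: [0.5307, 0.1364, 0.1973]
tcp_rot: [2.414, 2.007, 0.0]
wrist_force: [-1.3, -3.6, 5.6]
width: 0.217
grip_force: 80.2
```

>>> drive_tool(
  increments=[
    {"delta_pos": [2,0,0],"turn": 0,"jaw": -1},
    {"delta_pos": [2,0,0],"turn": 0,"jaw": -1},
    {"delta_pos": [2,0,0],"turn": 0,"jaw": -1},
    {"delta_pos": [2,0,0],"turn": 0,"jaw": -1},
    {"delta_pos": [0,0,0],"turn": 0,"jaw": -1},
  ],
)

```text
time: 26.27
tool_pos: [0.532, 0.1438, 0.1973]
tcp_rot: [2.414, 2.007, -0.0]
wrist_force: [-0.9, -5.9, 6.5]
width: 0.215
grip_force: 80.2
```

```bash
cat >> h.py <<'E'
def holes(q):
    g=np.array(q).astype(int)[240:330,185:280]
    m=(g.max(2)-g.min(2)<35)&(g.max(2)<130)&(g.max(2)>50)
    n,l,t,c=cv2.connectedComponentsWithStats(m.astype(np.uint8))
    for i in range(1,n):
        if 12<t[i,4]<80: print((c[i]+[185,240]).round(1),t[i,4],end=' ')
    print()
E
python3 -c "
from h import *
st();q,_=cam('side');lean(q);holes(q)"
```

```text
t 26.27 pos [532.  143.8 197.3] yawY -10.51 zax [ 0.001 -0.002 -1.   ] q6 0.405 F [-0.9 -5.9  6.5] T [-0.88  0.26 -0.01] w 0.215 g 80.2
n 34 slope 0.0644 lean 0.09288185305238242
[201.5 281.5] 30 [233.7 296.3] 57 [204.8 296.3] 24 [223.4 303.1] 25 [274.1 314.1] 78 [223.3 328.2] 18
```

>>> drive_tool(
  increments=[
    {"delta_pos": [1.5,0,0],"turn": 0,"jaw": -1},
    {"delta_pos": [1.5,0,0],"turn": 0,"jaw": -1},
    {"delta_pos": [1.5,0,0],"turn": 0,"jaw": -1},
    {"delta_pos": [1.5,0,0],"turn": 0,"jaw": -1},
    {"delta_pos": [0,0,0],"turn": 0,"jaw": -1},
  ],
)

```text
time: 26.73
tool_pos: [0.5331, 0.1496, 0.1973]
tcp_rot: [2.414, 2.007, -0.001]
wrist_force: [-2.0, -6.8, 7.1]
width: 0.217
grip_force: 80.2
```

>>> drive_tool(
  increments=[
    {"delta_pos": [1,0,0],"turn": 0,"jaw": -1},
    {"delta_pos": [1,0,0],"turn": 0,"jaw": -1},
    {"delta_pos": [0,0,0],"turn": 0,"jaw": -1},
  ],
)

```text
time: 26.98
tool_pos: [0.5335, 0.1514, 0.1973]
tcp_rot: [2.414, 2.007, -0.001]
wrist_force: [-1.2, -7.4, 7.3]
width: 0.216
grip_force: 80.2
```

>>> drive_tool(
  increments=[
    {"delta_pos": [1,0,0],"turn": 0,"jaw": -1},
    {"delta_pos": [1,0,0],"turn": 0,"jaw": -1},
    {"delta_pos": [0,0,0],"turn": 0,"jaw": -1},
  ],
)

```text
time: 27.23
tool_pos: [0.5338, 0.1532, 0.1973]
tcp_rot: [2.414, 2.007, -0.002]
wrist_force: [-1.9, -7.4, 7.5]
width: 0.215
grip_force: 80.3
```

```bash
python3 -c "
from h import *
st();q,_=cam('side');lean(q);holes(q)"
```

```text
t 27.23 pos [533.8 153.2 197.3] yawY -10.51 zax [ 0.001 -0.003 -1.   ] q6 0.421 F [-1.9 -7.4  7.5] T [-1.08  0.24 -0.02] w 0.215 g 80.3
n 34 slope 0.063 lean 0.09404037150297746
[197.  283.4] 30 [229.2 298.4] 59 [218.7 305.4] 26 [223.3 328.2] 18
```

>>> drive_tool(
  increments=[
    {"delta_pos": [1,0,0],"turn": 0,"jaw": -1},
    {"delta_pos": [1,0,0],"turn": 0,"jaw": -1},
    {"delta_pos": [1,0,0],"turn": 0,"jaw": -1},
    {"delta_pos": [0,0,0],"turn": 0,"jaw": -1},
  ],
)

```text
time: 27.62
tool_pos: [0.5343, 0.1558, 0.1973]
tcp_rot: [2.413, 2.007, -0.003]
wrist_force: [-1.6, -10.2, 8.5]
width: 0.218
grip_force: 80.3
```

>>> drive_tool(
  increments=[
    {"delta_pos": [1,0,0],"turn": 0,"jaw": -1},
    {"delta_pos": [1,0,0],"turn": 0,"jaw": -1},
    {"delta_pos": [1,0,0],"turn": 0,"jaw": -1},
    {"delta_pos": [0,0,0],"turn": 0,"jaw": -1},
  ],
)

```text
time: 27.95
tool_pos: [0.5348, 0.1587, 0.1973]
tcp_rot: [2.413, 2.007, -0.003]
wrist_force: [-2.5, -10.4, 9.1]
width: 0.217
grip_force: 80.4
```

```bash
python3 -c "
from h import *
st();q,_=cam('side');lean(q);holes(q)"
```

```text
t 27.95 pos [534.8 158.7 197.3] yawY -10.51 zax [ 0.    -0.003 -1.   ] q6 0.431 F [ -2.5 -10.4   9.1] T [-1.37  0.24 -0.05] w 0.217 g 80.4
n 34 slope 0.1253 lean 0.04364966904191196
[194.3 284.6] 30 [226.7 300. ] 61 [216.3 306.6] 26 [223.4 328.1] 19
```

>>> drive_tool(
  increments=[
    {"delta_pos": [1,0,0],"turn": 0,"jaw": -1},
    {"delta_pos": [1,0,0],"turn": 0,"jaw": -1},
    {"delta_pos": [1,0,0],"turn": 0,"jaw": -1},
    {"delta_pos": [0,0,0],"turn": 0,"jaw": -1},
    {"delta_pos": [0,0,0],"turn": 0,"jaw": -1},
  ],
)

```text
time: 28.42
tool_pos: [0.5354, 0.1617, 0.1973]
tcp_rot: [2.413, 2.007, -0.003]
wrist_force: [-1.8, -9.9, 8.5]
width: 0.217
grip_force: 80.4
```

>>> drive_tool(
  increments=[
    {"delta_pos": [1,0,0],"turn": 0,"jaw": -1},
    {"delta_pos": [0,0,0],"turn": 0,"jaw": -1},
    {"delta_pos": [0,0,0],"turn": 0,"jaw": -1},
  ],
)

```text
time: 28.67
tool_pos: [0.5355, 0.1625, 0.1973]
tcp_rot: [2.413, 2.007, -0.003]
wrist_force: [-1.7, -10.6, 7.1]
width: 0.215
grip_force: 80.4
```

>>> drive_tool(
  increments=[
    {"delta_pos": [0.7,0,0],"turn": 0,"jaw": -1},
    {"delta_pos": [0,0,0],"turn": 0,"jaw": -1},
    {"delta_pos": [0,0,0],"turn": 0,"jaw": -1},
  ],
)

```text
time: 28.92
tool_pos: [0.5356, 0.1627, 0.1973]
tcp_rot: [2.412, 2.007, -0.005]
wrist_force: [-1.8, -12.5, 9.2]
width: 0.211
grip_force: 80.6
```

```bash
python3 -c "
from h import *
st();q,_=cam('side');lean(q);holes(q)"
```

```text
t 28.92 pos [535.6 162.7 197.3] yawY -10.49 zax [ 0.    -0.005 -1.   ] q6 0.439 F [ -1.8 -12.5   9.2] T [-1.83  0.28 -0.05] w 0.211 g 80.6
n 34 slope 0.1737 lean 0.006370363018175069
[192.2 285.7] 31 [225.  301.2] 60 [214.5 307.5] 28 [222.6 328.1] 14
```

A firm stop is building and the lean is about 0. I'll press down more, then home.

>>> drive_tool(
  increments=[
    {"delta_pos": [0,0,1],"turn": 0,"jaw": -1},
    {"delta_pos": [0.6,0,0],"turn": 0,"jaw": -1},
    {"delta_pos": [0,0,0],"turn": 0,"jaw": -1},
    {"delta_pos": [0,0,0],"turn": 0,"jaw": -1},
  ],
)

```text
time: 29.3
tool_pos: [0.5357, 0.1629, 0.1973]
tcp_rot: [2.412, 2.007, -0.006]
wrist_force: [-5.4, -16.3, 17.3]
width: 0.217
grip_force: 81.7
```

```bash
python3 -c "
from h import *
st();q,_=cam('side');lean(q);holes(q)"
```

```text
t 29.3 pos [535.7 162.9 197.3] yawY -10.48 zax [-0.001 -0.006 -1.   ] q6 0.44 F [ -5.4 -16.3  17.3] T [-2.24  0.72 -0.04] w 0.217 g 81.7
n 34 slope 0.1736 lean 0.006444551094289038
[192.2 285.7] 31 [225.2 301.4] 57 [214.5 307.5] 28 [222.6 328.1] 14
```

>>> drive_tool(
  increments=[
    {"delta_pos": [0.8,0,0.5],"turn": 0,"jaw": -1},
    {"delta_pos": [0,0,0],"turn": 0,"jaw": -1},
    {"delta_pos": [0,0,0],"turn": 0,"jaw": -1},
  ],
)

```text
time: 29.6
tool_pos: [0.5358, 0.1631, 0.1973]
tcp_rot: [2.411, 2.007, -0.008]
wrist_force: [-7.0, -19.5, 21.8]
width: 0.227
grip_force: 82.3
```

```bash
python3 -c "
from h import *
st();q,_=cam('side');lean(q);holes(q)
for n in range(3):
  q,_=cam('side');lean(q)"
```

```text
t 29.6 pos [535.8 163.1 197.3] yawY -10.46 zax [-0.001 -0.007 -1.   ] q6 0.441 F [ -7.  -19.5  21.8] T [-2.68  1.03 -0.04] w 0.227 g 82.3
n 34 slope 0.1735 lean 0.006539374821600958
[192.2 285.7] 31 [225.1 301.2] 60 [214.5 307.5] 28 [222.8 328. ] 15 
n 34 slope 0.1739 lean 0.006198304554982288
n 34 slope 0.1734 lean 0.006563535181336436
n 34 slope 0.1735 lean 0.006533530614043246
```

```bash
python3 -c "
from h import *
st();print(bot.finish_job())"
```

```text
t 29.8 pos [535.8 163.1 197.3] yawY -10.46 zax [-0.001 -0.007 -1.   ] q6 0.441 F [ -7.1 -19.5  21. ] T [-2.68  1.03 -0.01] w 0.218 g 82.3
the job is handed in; nothing more can be done
None
```

I handed the job in at 29.8 s with the square still gripped and pressed into the corner (about 20 N towards the tile, 21 N down) and the tile lean measured at about 0.006 rad; the first press pushed the tile past square, so I set the square down, nudged the tile forward from behind with the fingertips, and pressed in again.

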